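Nest an adapter blank against its three locators under a barred guard

TASK

Nest the loose white plastic plate in the fixture under the barred guard: push it up against the round pivot pin, swing it round that pin until its long side also presses on the stop block, then slide it along both towards the robot until its near end presses on the end block. Feel each locator with a light but definite push of about 5 to 10 N (never above 30 N), reach in under the guard from its open side with the tool tilted and without bumping it, leave the plate lying flat and fully home against all three locators, and do not disturb the things around it.

Things in the scene. Friction and masses are not known exactly. Their poses are not given: they have to be found in the camera images.
- fixture: dark steel base plate fixed on the bench, 210 x 280 x 15 mm (its x -105 to +105, its y -160 to +120 mm). Origin on its underside, below the middle of the loose plate when that is fully home; x points to the robot's left (yaw 1.15 to 1.7 rad), y roughly back to the robot, z up. The plate is home when its origin is at x = 0, y = 0, z = 15 mm here, axes parallel.
- pivot_pin: fixed round steel pin, 12 mm diameter, 28 mm tall, on the base at fixture x = 51, y = 20 mm; origin at its foot, on the base's top face. The plate's left long side (its +x side) bears on it. As the plate swings round it, the plate's right side travels about as far away from the robot as to the left: a finger that pushes there should follow this arc, or the plate binds.
- stop_block: fixed aluminium block 20 x 20 x 26 mm with a screw head on top, at fixture x = 55, y = -70 mm (beyond the pin, seen from the robot); origin at the middle of its foot. Its face at fixture x = 45 mm stops the plate's +x long side.
- end_block: the same kind of block at the base's end nearest the robot, at fixture x = 0, y = 95 mm; origin at the middle of its foot. Its face at fixture y = 85 mm stops the plate's near end (its +y end).
- guard: fixed guard of four slim bars in an aluminium frame over the base, on two posts (16 mm square, at fixture x = 94, y = -145 and 105 mm), open on its other sides. Frame and bars lie 135 to 145 mm above the bench, fixture x -75 to +99 mm, y -151 to +111 mm. Same origin and axes as the fixture.
- guard_edge (a point): middle of the lower edge of the guard's frame on the open side at the robot's right, at fixture x = -75, y = -20, z = 135 mm. To reach the plate a tool must come in below this edge, leaning about 40 degrees with the fingertips towards fixture +x.
- blank: loose flat white plastic plate, 90 (x) by 170 (y) by 20 mm, about 0.38 kg, 42 mm bore in the middle, flat on the base. Origin at the middle of its underside. It starts turned -0.32 to -0.44 rad from the fixture (far end out to the right), 2 to 16 mm short of the pivot pin and 15 to 20 mm too far from the robot. It is slippery: it slides and swings under some 1 to 6 N, so a locator is felt as a rise above that.
- clamp_ring: split clamp ring, black, 68 mm wide, 16 mm tall, lying flat on the bench by the base; origin at the middle of its underside. Leave alone.
- bearing_2: ball bearing 52 mm wide, 12 mm thick, flat on the bench by the base; origin at the middle of its underside. Leave alone.
- white_cup: plain white cup, 80 mm wide, 94 mm tall, standing on the bench by the base; origin at the middle of its underside. Leave alone.
- spanner_1: flat open-ended spanner, 155 mm long, 6 mm thick, on the bench by the base; origin at its middle. Leave alone.

How it is judged:
On the way, in this order (a step that is already met when the one before it is completed fails the run):
1. the plate, still askew by more than 0.15 rad, has been pushed up against the pivot pin (contact force between blank and pivot_pin above 0.5 N and angle between the y axis of blank and the y axis of fixture, either way round above 0.15 rad), for 0.05 s.
2. swung round: its long side presses on the pivot pin and the stop block together (over 1 N each) (contact force between blank and pivot_pin above 1 N and contact force between blank and stop_block above 1 N and angle between the y axis of blank and the y axis of fixture, either way round below 0.03 rad), for 0.1 s.
3. slid along: its end presses on the end block (over 2 N) with the long side still along the pin and the block (contact force between blank and end_block above 2 N and angle between the y axis of blank and the y axis of fixture, either way round below 0.05 rad), for 0.1 s.
At the end, for the whole second after the job is handed in: the plate lies flat and still on the base, fully home: its origin within 2 mm short (3 mm over) of the home place in the fixture's x and y, its long side parallel to the fixture's y within 0.02 rad (x of blank in the frame of fixture between -0.002 and 0.003 m and angle between the y axis of blank and the y axis of fixture, either way round below 0.02 rad and angle between blank's own z axis and vertical below 0.04 rad and y of blank in the frame of fixture between -0.002 and 0.003 m and z of blank in the frame of fixture below 0.018 m and linear speed of blank below 0.01 m/s); the robot touches nothing.
It fails at once if the plate is pushed with more than 30 N (contact force between blank and the arm above 30 N or contact force between blank and the fingers above 30 N).
It fails at once if the guard is bumped (over 5 N) (contact force between guard and anything else above 5 N).
It fails at once if the clamp ring, bearing, white cup or spanner is moved more than 20 mm or tipped (distance of any of clamp_ring, bearing_2, white_cup, spanner_1 from where it was at the start of the episode above 0.02 m or angle between white_cup's own z axis and vertical above 0.3 rad).
It also fails if it takes over 72 s, if anything falls off the work surface, if the arm or the gripper's body presses on something with over 40 N, if the wrist force passes 120 N, or if a joint passes its speed limit or range.

ROBOT

A 6-joint arm with a two-finger parallel gripper is mounted at the origin on the work surface; the furniture and walls round the work are solid. World frame = base frame: x ahead of the robot, y to its left, z up, the work surface at z = 0. Lengths are in m, angles in rad, forces in N, time in s.
With the tool pointing down it reaches from about 0.375 to 0.9 m from the base axis. Payload 3.1 kg.
Tool frame: the origin (TCP) lies midway between the tips of the shut fingers; the grasp point (between the pads) lies 19 mm behind it; z points along the fingers, y is the direction in which the jaws open and shut (so a half turn about z gives the same grasp; the last joint's range is limited). The gripper opens to 85 mm and grips with 20 to 120 N. Pads are 22 mm wide; open, the fingers measure 114 mm over their backs; the gripper's body (76 mm by 85 mm) begins 54 mm behind the grasp point. The pads swing forward as they close: fully open they stand 13 mm farther back than shut.
Start: joints at [-1.29, 0.527, 1.433, -0, 1.181, -0.178], TCP at [0.277, -0.56, 0.231] pointing down, gripper open.
Joint ranges: [-3.08, 3.08], [-0.75, 2.2], [0.22, 2.44], [-1.43, 4.57], [0, 2.65], [-2.85, 2.85]. Speed limits (rad/s): [2.79, 2.79, 3.14, 3.14, 3.14, 3.14].

INTERFACE

Orientations are given as a unit quaternion [x, y, z, w].
In Python, from station import manip gives the robot as it stands. The module is installed in compiled form; this text tells all that it offers.
- The arm moves only by the tool drive_tool, never from a script. Its argument "deltas" is one flat list of numbers, 4 for each row, row after row: the shift along the tool's x, y, z in cm, then the turn about the tool's z in degrees. A call has 1 to 12 rows; each row is the pose to reach, as a shift and turn from the pose measured when the call began, along the tool's axes at that moment; what a row does not reach only later rows make up. A row lasts 1/10 s, in which the tool goes at most 50 mm and 8.59 degrees, less where a joint would pass 70% of its speed; a pose out of reach is approached as far as the arm can. A call with a gripper value outside its range is refused whole. "hand" is the finger opening in cm, from 0 to 8.54, set as the call begins (left out, the last holds). The fingers move at their own pace and stop on an object; "squeeze" is the grip in N (left out, the last holds). Time passes only in rows, so rows that repeat a pose let the fingers close. It gives the time, the measured TCP pose, the force and the opening at its end, in the units of the state.
- manip.sense(): the state, without advancing time (a new reading comes with each control period).
- manip.snapshot(name): name is "scene" or "top"; returns a dict with "frame" (420x560x3 uint8, red, green, blue), "depth" (420x560 float32, m along the optical axis (not along the pixel's ray), 0 where there is no reading), "fx", "fy", "cx", "cy" (pixels), "R" (3x3) and "t" (3): a world point X has camera coordinates R X + t. Camera axes: x right, y down, z forward; pixel columns grow to the right and rows downward; lengths in m; the calibration is good to about 2 mm. A picture is of the moment at which its call begins.
- manip.sign_off(): hands the job in, once; it reports no verdict.
The state is a dict: "t": time; "q": joint angles; "qd": joint speeds; "tau": joint torques, N m; "tcp_pos": TCP position; "tool_rot": TCP orientation; "force": force on the tool from outside, world axes, zero at the start; "ft_torque": the same for the moment, N m; "finger_gap": opening from 0.0 (shut) to 1.0 (fully open).
Only numpy, scipy, OpenCV 4.12 (cv2) and the standard library are available. Lean on these libraries where they do the work, as an engineer would, in place of code of your own. Each camera call takes 0.05 s, during which the arm holds its last target.

## Working session

There is one attempt and no reset: what is moved stays moved. The work goes in short steps, Python scripts to look and compute and a tool call to move; the robot and the scene stay as the last step left them, time stands still between calls to the robot, and variables do not carry over. Pictures are saved under pics/ and viewed, and the job is handed in when it is done.

Besides the shell and the picture viewer there is one more tool, called after "Emit:" by a JSON object that holds its "api" and its "payload", one argument or row to a line. drive_tool: Moves the arm, as the interface text tells. Its arguments: {"type":"object","properties":{"deltas":{"type":"array"},"hand":{"type":"number"},"squeeze":{"type":"number"}},"required":["deltas"]}

```bash
mkdir -p pics; ls; python3 - <<'E'
from station import manip
import cv2,numpy as np
s=manip.sense();print({k:np.round(v,3) for k,v in s.items()})
for n in("scene","top"):
    d=manip.snapshot(n);cv2.imwrite(f"pics/{n}0.png",d["frame"][:,:,::-1])
    print(n,d["fx"],d["fy"],d["cx"],d["cy"],np.round(d["R"],4).tolist(),np.round(d["t"],4))
    np.savez(f"{n}0.npz",**d)
E
```

```text
pics
{'t': np.float64(0.0), 'q': array([-1.289,  0.528,  1.434, -0.   ,  1.181, -0.179]), 'qd': array([-0.   , -0.001, -0.001, -0.001, -0.   , -0.   ]), 'tau': array([-0.0000e+00, -4.4235e+01, -1.7803e+01, -0.0000e+00,  8.0000e-03,
        0.0000e+00]), 'tcp_pos': array([ 0.277, -0.559,  0.23 ]), 'tool_rot': array([ 0.974,  0.228, -0.   , -0.001]), 'force': array([-0.216,  0.018,  0.418]), 'ft_torque': array([0.034, 0.002, 0.017]), 'finger_gap': np.float64(0.997)}
scene 489.60289536255914 489.60289536255914 284.23760519578684 205.95515183394568 [[-0.5909, -0.8066, 0.0138], [-0.6356, 0.455, -0.6237], [0.4968, -0.3773, -0.7815]] [0.2853 0.4242 0.8181]
top 409.0642481282574 409.0642481282574 285.17750797624956 213.20270391978224 [[0.0227, -0.9997, 0.0012], [-0.9878, -0.0226, -0.1539], [0.1539, 0.0023, -0.9881]] [-0.0439  0.5432  0.9153]
```

View pics/scene0.png

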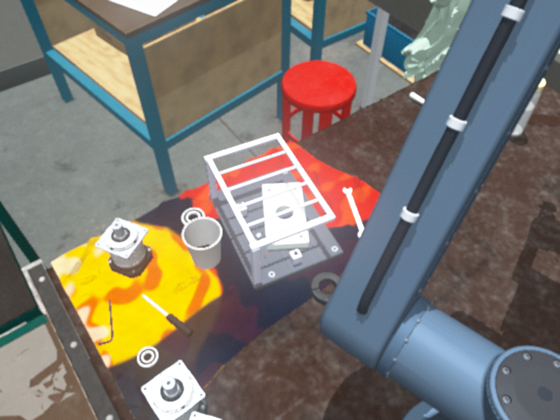

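View pics/top0.png

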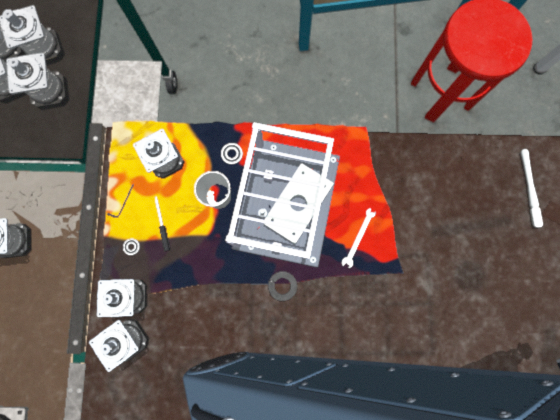

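```bash
python3 - <<'E'
import cv2,numpy as np
d=np.load("top0.npz");f=d["frame"][110:310,190:400,::-1]
cv2.imwrite("pics/topc.png",cv2.resize(f,None,fx=3,fy=3,interpolation=cv2.INTER_CUBIC)[:600])
d=np.load("scene0.npz");f=d["frame"][125:305,190:390,::-1]
cv2.imwrite("pics/scenec.png",cv2.resize(f,None,fx=3.3,fy=3.3,interpolation=cv2.INTER_CUBIC))
E
```

```text
(no output)
```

View pics/topc.png

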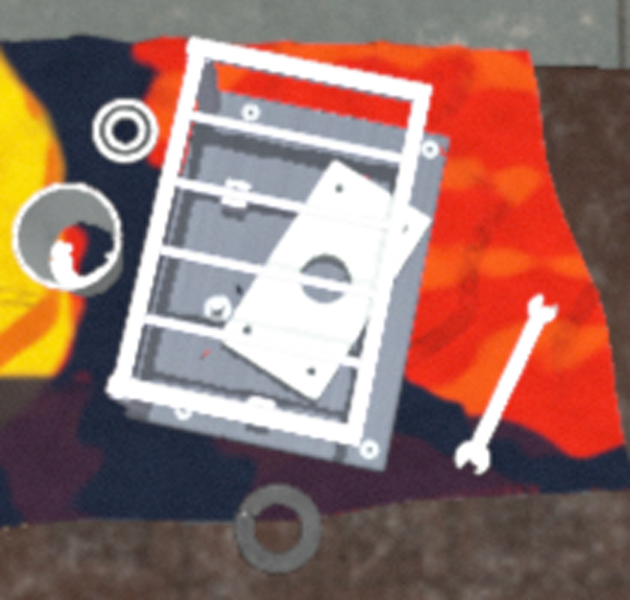

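View pics/scenec.png

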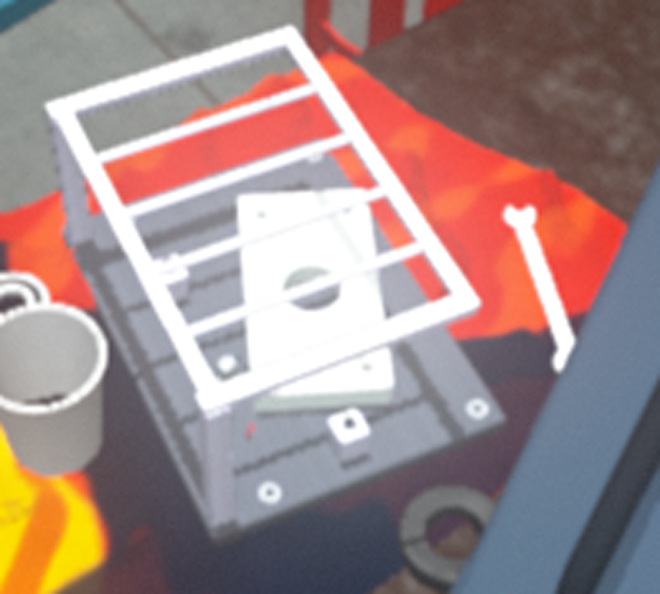

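```bash
cat > h.py <<'E'
import numpy as np,cv2
def ray(d,u,v,z):
    R,t=d["R"],d["t"];c=-R.T@t
    r=R.T@np.array([(u-d["cx"])/d["fx"],(v-d["cy"])/d["fy"],1]);return c+r*(z-c[2])/r[2]
E
python3 - <<'E'
from h import *
d=np.load("top0.npz"); T=lambda x,y,z:ray(d,190+x/3-.33,110+y/3-.33,z)
e=np.load("scene0.npz"); S=lambda x,y,z:ray(e,190+x/3.3-.35,125+y/3.3-.35,z)
gw=np.array([T(190,38,.145),T(432,87,.145),T(358,445,.145),T(110,395,.145)])[:,:2]
gs=np.array([S(46,103,.145),S(293,25,.145),S(481,304,.145),S(203,411,.145)])[:,:2]
gf=np.array([[99,-151],[-75,-151],[-75,111],[99,111]])/1e3
bw=np.array([T(449,137,.015),T(386,470,.015)])[:,:2]
bs=np.array([S(503,420,.015),S(218,537,.015)])[:,:2]
def fit(w,f):
    wc,fc=w.mean(0),f.mean(0);H=(f-fc).T@(w-wc);U,_,V=np.linalg.svd(H);R=V.T@U.T
    return R,wc-R@fc,np.linalg.norm(w-(f@R.T+wc-R@fc),axis=1)
for n,w,f in(("gt",gw,gf),("gs",gs,gf),("bt",bw,np.array([[-105,-160],[-105,120]])/1e3),("bs",bs,np.array([[-105,120],[105,120]])/1e3),
  ("all",np.vstack([gw,gs,bw,bs]),np.vstack([gf,gf,np.array([[-105,-160],[-105,120],[-105,120],[105,120]])/1e3]))):
    R,p,r=fit(w,f);print(n,np.arctan2(R[1,0],R[0,0]).round(4),p.round(4),(r*1e3).round(1))
g=lambda P:((np.asarray(P)[:2]-p)@R*1e3).round(1)
pts=dict(pin=(217,303,.043),stop=(236,190,.042),end=(262,409,.042),fl=(337,160,.035),fr=(430,217,.035),nr=(318,402,.035),nl=(224,344,.035),bore=(325,278,.035))
for k,v in pts.items():print(k,T(*v).round(3),g(T(*v)))
ps=dict(pin=(228,361,.043),end=(348,424,.042),fl=(237,196,.035),fr=(371,191,.035),nr=(394,402,.035),nl=(250,400,.035),bore=(312,289,.035))
print("scene")
for k,v in ps.items():print(k,S(*v).round(3),g(S(*v)))
for n,v in dict(clamp=(278,529,.016),bear=(125,130,.012),cup=(67,240,.094),sp1=(541,310,.006),sp2=(472,458,.006)).items():print(n,T(*v).round(3),g(T(*v)))
np.savez("fix.npz",R=R,p=p)
E
```

```text
gt 1.3882 [ 0.5582 -0.0293] [1.6 1.9 0.8 0.5]
gs 1.3809 [ 0.5556 -0.0292] [1.3 1.7 1.7 2.1]
bt 1.393 [ 0.5583 -0.0301] [1.7 1.7]
bs 1.3858 [ 0.5561 -0.0303] [3.6 3.6]
all 1.3881 [ 0.5571 -0.0296] [2.4 1.5 1.9 0.7 0.7 3.1 2.2 3.3 0.4 3.5 3.2 4.2]
pin [0.549 0.023 0.043] [50.  17.8]
stop [0.64  0.011 0.042] [ 54.6 -74.1]
end [ 0.467 -0.014  0.042] [-1.4 91.4]
fl [ 0.668 -0.069  0.035] [ -18.7 -116.5]
fr [ 0.623 -0.144  0.035] [-100.4  -85.7]
nr [ 0.474 -0.058  0.035] [-42.7  76.7]
nl [0.518 0.017 0.035] [38.5 47.3]
bore [ 0.572 -0.061  0.035] [-28.5 -20.3]
scene
pin [0.546 0.022 0.043] [48.7 20. ]
end [ 0.463 -0.012  0.042] [-0.4 96.1]
fl [ 0.666 -0.067  0.035] [ -17.3 -113.6]
fr [ 0.614 -0.148  0.035] [-105.7  -77.5]
nr [ 0.462 -0.05   0.035] [-36.9  89.6]
nl [0.518 0.025 0.035] [46.2 48.8]
bore [ 0.567 -0.061  0.035] [-29.1 -15.7]
clamp [ 0.376 -0.029  0.016] [-32.1 178.6]
bear [0.696 0.105 0.012] [ 157.6 -112.4]
cup [0.585 0.133 0.094] [164.8   1.7]
sp1 [ 0.555 -0.238  0.006] [-204.9  -35.6]
sp2 [ 0.434 -0.182  0.006] [-171.7   93. ]
```

Emit:
{"api": "drive_tool", "payload": {
  "deltas": [-3,-3,-1,0,-6,-6,-2,0,-9,-9,-3,0,-12,-13,-4,0,-15,-16,-5,0,-18,-20,-6,0,-21,-23,-7,0,-21,-23,-7,0],
  "hand": 0,
  "squeeze": 20
}}

```text
t: 0.9
tcp_pos: [-0.0171, -0.4459, 0.3019]
tool_rot: [0.974, 0.225, -0.001, -0.0]
force: [0.8, -0.7, 0.4]
finger_gap: 0.0
```

```bash
cat > log.py <<'E'
from station import manip
import numpy as np
s=manip.sense();print({k:np.round(s[k],4).tolist() for k in("t","q","tcp_pos","tool_rot","force","finger_gap")})
open("log.txt","a").write(repr([list(s["q"]),list(s["tcp_pos"]),list(s["tool_rot"])])+"\n")
E
python3 log.py
```

```text
{'t': 0.9, 'q': [-1.8585, 0.1918, 1.764, -0.0031, 1.1853, -0.7399], 'tcp_pos': [-0.0171, -0.4459, 0.3019], 'tool_rot': [0.9744, 0.2247, -0.0014, -0.0005], 'force': [0.7933, -0.684, 0.3738], 'finger_gap': 0.0}
```

Emit:
{"api": "drive_tool", "payload": {
  "deltas": [2,-4,0,0,4,-8,0,0,6,-12,0,0,6,-12,0,0]
}}

```text
t: 1.3
tcp_pos: [-0.013, -0.3052, 0.3003]
tool_rot: [0.974, 0.225, 0.001, -0.004]
force: [0.4, -0.2, 0.1]
finger_gap: -0.003
```

```bash
python3 log.py
```

```text
{'t': 1.3, 'q': [-1.9824, -0.0401, 2.0335, -0.0031, 1.155, -0.8632], 'tcp_pos': [-0.013, -0.3052, 0.3003], 'tool_rot': [0.9745, 0.2245, 0.0009, -0.0036], 'force': [0.4226, -0.1608, 0.1188], 'finger_gap': -0.0028}
```

```bash
python3 - <<'E'
import numpy as np
from scipy.optimize import least_squares
D=[eval(l) for l in open("log.txt")]+[[[-1.289,.528,1.434,0,1.181,-.179],[.277,-.559,.23],0]]
A=[]
for q,p,_ in D:
    c,s=np.cos(q[0]),np.sin(q[0]);print(c*p[0]+s*p[1],-s*p[0]+c*p[1],p[2])
def f(v):
    o=[]
    for q,p,_ in D:
        c,s=np.cos(q[0]),np.sin(q[0]);r=c*p[0]+s*p[1]
        a=q[1];b=q[1]+q[2];t=b+q[4]
        o+= [v[0]*np.sin(a)+v[1]*np.sin(b)+v[2]*np.sin(t)-r, v[3]+v[0]*np.cos(a)+v[1]*np.cos(b)+v[2]*np.cos(t)-p[2]]
    return o
r=least_squares(f,[.4,.4,.2,.2]);print(r.x,r.fun)
E
```

```text
0.43242439468545146 0.11015358531280703 0.30186051738274633
0.28487499768093566 0.11015454101109158 0.3003246750171032
0.6139802170723334 0.11062681882712888 0.23
[0.5885422  0.34493256 0.90713612 0.76063262] [-9.94206358e-05 -1.60741000e-04 -3.40213821e-05 -2.05792377e-04
  1.27815577e-04  3.66533760e-04]
```

```bash
cat > kin.py <<'E'
import numpy as np
from scipy.spatial.transform import Rotation as Ro
from scipy.optimize import least_squares
L1,L2,LAT=.5885,.345,.1103
LT=.30; 
def fk(q,LT=LT):
    h=LT-.1465
    a=Ro.from_euler('z',q[0]);b=a*Ro.from_euler('y',q[1]);c=b*Ro.from_euler('y',q[2])
    R=c*Ro.from_euler('z',q[3])*Ro.from_euler('y',q[4])*Ro.from_euler('z',q[5]+np.pi/2)
    p=a.apply([0,LAT,h])+b.apply([0,0,L1])+c.apply([0,0,L2])+R.apply([0,0,LT])
    return p,R
lo=np.array([-3.08,-.75,.22,-1.43,0,-2.85]);hi=np.array([3.08,2.2,2.44,4.57,2.65,2.85])
def ik(p,R,q0,LT=LT):
    def f(q):
        pp,RR=fk(q,LT);return np.r_[(pp-p)*5,(R.inv()*RR).as_rotvec()]
    r=least_squares(f,np.clip(q0,lo+1e-3,hi-1e-3),bounds=(lo,hi));return r.x,np.abs(r.fun).max()
E
python3 - <<'E'
from kin import *
D=[eval(l) for l in open("log.txt")]
for q,p,r in D:
    pp,R=fk(q);print(pp-p,(Ro.from_quat(r).inv()*R).magnitude())
def tool(lean,az,sgn):
    u=np.array([np.cos(az),np.sin(az),0]);z=u*np.sin(lean)-np.array([0,0,1])*np.cos(lean)
    y=sgn*np.array([-u[1],u[0],0]);x=np.cross(y,z);return Ro.from_matrix(np.c_[x,y,z])
for lean in(40,50):
  for sgn in(1,-1):
    for p in([.54,-.10,.025],[.64,-.10,.025],[.55,-.25,.1]):
      best=[]
      for q4 in(-1,0,1,2,3,4):
        q,e=ik(np.array(p),tool(np.radians(lean),1.388,sgn),np.array([-.3,.8,1.4,q4,1.2,0]))
        if e<1e-3: best.append(tuple(q.round(2)))
      print(lean,sgn,p,set(best))
E
```

```text
[-0.00058573  0.00052073 -0.00022284] 5.949150204817281e-16
[-0.00231527 -0.00353087 -0.00028497] 4.1594671517172144e-16
40 1 [0.54, -0.1, 0.025] {(np.float64(-0.71), np.float64(0.8), np.float64(1.89), np.float64(0.72), np.float64(0.99), np.float64(2.04))}
40 1 [0.64, -0.1, 0.025] {(np.float64(-0.61), np.float64(0.88), np.float64(1.61), np.float64(0.71), np.float64(1.11), np.float64(2.23))}
40 1 [0.55, -0.25, 0.1] {(np.float64(-0.87), np.float64(0.79), np.float64(1.54), np.float64(0.54), np.float64(1.34), np.float64(2.18))}
40 -1 [0.54, -0.1, 0.025] {(np.float64(-0.71), np.float64(0.8), np.float64(1.89), np.float64(0.72), np.float64(0.99), np.float64(-1.1))}
40 -1 [0.64, -0.1, 0.025] {(np.float64(-0.61), np.float64(0.88), np.float64(1.61), np.float64(0.71), np.float64(1.11), np.float64(-0.91))}
40 -1 [0.55, -0.25, 0.1] {(np.float64(-0.87), np.float64(0.79), np.float64(1.54), np.float64(0.54), np.float64(1.34), np.float64(-0.96))}
50 1 [0.54, -0.1, 0.025] {(np.float64(-0.77), np.float64(0.87), np.float64(1.87), np.float64(0.78), np.float64(1.13), np.float64(1.94))}
50 1 [0.64, -0.1, 0.025] {(np.float64(-0.66), np.float64(0.94), np.float64(1.59), np.float64(0.8), np.float64(1.24), np.float64(2.14))}
50 1 [0.55, -0.25, 0.1] {(np.float64(-0.91), np.float64(0.86), np.float64(1.5), np.float64(0.61), np.float64(1.47), np.float64(2.13))}
50 -1 [0.54, -0.1, 0.025] {(np.float64(-0.77), np.float64(0.87), np.float64(1.87), np.float64(0.78), np.float64(1.13), np.float64(-1.2))}
50 -1 [0.64, -0.1, 0.025] {(np.float64(-0.66), np.float64(0.94), np.float64(1.59), np.float64(0.8), np.float64(1.24), np.float64(-1.0))}
50 -1 [0.55, -0.25, 0.1] {(np.float64(-0.91), np.float64(0.86), np.float64(1.5), np.float64(0.61), np.float64(1.47), np.float64(-1.02))}
```

Emit:
{"api": "drive_tool", "payload": {
  "deltas": [1,0.6,2.5,-8,2,1.2,5,-16,3,1.8,7.5,-24,4,2.4,10,-32,5,3,12.5,-40,5.6,3.8,15,-48,5.6,3.8,15,-54,5.6,3.8,15,-54]
}}

```text
t: 2.1
tcp_pos: [0.0548, -0.3138, 0.1493]
tool_rot: [0.766, 0.643, 0.003, -0.003]
force: [-0.2, 0.5, 0.2]
finger_gap: 0.0
```

```bash
python3 log.py
```

```text
{'t': 2.1, 'q': [-1.7529, 0.3069, 2.2427, -0.0018, 0.6017, -1.5772], 'tcp_pos': [0.0548, -0.3138, 0.1493], 'tool_rot': [0.7659, 0.6429, 0.0034, -0.0035], 'force': [-0.1904, 0.4566, 0.1907], 'finger_gap': 0.0003}
```

Emit:
{"api": "drive_tool", "payload": {
  "deltas": [4,0,0,0,8,0,0,0,12,0,0,0,12,0,0,0]
}}

```text
t: 2.5
tcp_pos: [0.0807, -0.2078, 0.162]
tool_rot: [0.766, 0.642, 0.004, -0.007]
force: [0.2, -0.2, -0.5]
finger_gap: -0.004
```

```bash
python3 log.py
```

```text
{'t': 2.5, 'q': [-1.7136, 0.167, 2.4417, -0.0103, 0.5473, -1.5295], 'tcp_pos': [0.0807, -0.2078, 0.162], 'tool_rot': [0.7663, 0.6425, 0.0035, -0.0068], 'force': [0.2015, -0.2181, -0.5063], 'finger_gap': -0.0037}
```

Emit:
{"api": "drive_tool", "payload": {
  "deltas": [0,0,5,0,0,0,10,0,0,0,12,0,0,0,12,0,0,0,12,0,0,0,12,0]
}}

```text
t: 3.1
tcp_pos: [0.0969, -0.2495, 0.0547]
tool_rot: [0.766, 0.642, 0.009, -0.024]
force: [-0.1, -0.5, 0.4]
finger_gap: -0.0
```

```bash
python3 log.py
```

```text
{'t': 3.1, 'q': [-1.6064, 0.6283, 2.4413, -0.148, 0.1209, -1.2829], 'tcp_pos': [0.0969, -0.2495, 0.0547], 'tool_rot': [0.7663, 0.642, 0.0093, -0.0236], 'force': [-0.0546, -0.5375, 0.3569], 'finger_gap': -0.0004}
```

Emit:
{"api": "drive_tool", "payload": {
  "deltas": [5,0,-2,0,10,0,-2,0,15,0,-2,0,20,0,-2,0,25,0,-2,0,30,0,-2,0]
}}

```text
t: 3.7
tcp_pos: [0.205, -0.1013, 0.1394]
tool_rot: [0.767, 0.641, 0.005, -0.031]
force: [0.0, 0.7, -0.2]
finger_gap: 0.001
```

```bash
python3 log.py
```

```text
{'t': 3.7, 'q': [-0.9717, 0.2784, 2.441, 0.0085, 0.4856, -0.8009], 'tcp_pos': [0.205, -0.1013, 0.1394], 'tool_rot': [0.7669, 0.641, 0.005, -0.0313], 'force': [0.0154, 0.6525, -0.1957], 'finger_gap': 0.0009}
```

```bash
python3 - <<'E'
import numpy as np
G={}
for n in("top0","scene0"):
    d=np.load(n+".npz");Z=d["depth"];v,u=np.nonzero(Z>0);z=Z[v,u]
    P=np.c_[(u-d["cx"])/d["fx"]*z,(v-d["cy"])/d["fy"]*z,z]-d["t"];P=P@d["R"]
    print(n,P.min(0),P.max(0))
    for x0 in np.arange(-.3,.9,.1):
        row=[]
        for y0 in np.arange(.2,1.5,.1):
            m=(P[:,0]>x0)&(P[:,0]<x0+.1)&(P[:,1]>y0)&(P[:,1]<y0+.1)
            row.append("%5.2f"%P[m,2].max() if m.any() else "  .  ")
        print("%.1f"%x0," ".join(row))
E
```

```text
top0 [ 0.06529911 -1.29055095 -0.77041379] [1.71366438 1.22740525 0.76480608]
-0.3   .     .     .     .     .     .     .     .     .     .     .     .     .  
-0.2   .     .     .     .     .     .     .     .     .     .     .     .     .  
-0.1   .     .     .     .     .     .     .     .     .     .     .     .     .  
0.0  0.01  0.01  0.01  0.03  0.00   .     .     .     .     .     .     .     .  
0.1  0.01  0.09  0.01  0.01  0.00   .     .     .     .     .     .     .     .  
0.2  0.10  0.14  0.04  0.01  0.01   .     .     .     .     .     .     .     .  
0.3  0.10  0.14  0.04  0.01  0.01   .     .     .     .     .     .     .     .  
0.4  0.02  0.01  0.04  0.10  0.06   .     .     .     .     .     .     .     .  
0.5  0.02  0.01  0.04  0.09  0.05   .     .     .     .     .     .     .     .  
0.6  0.14  0.09  0.03  0.03  0.03   .     .     .     .     .     .     .     .  
0.7  0.10  0.02  0.04  0.13  0.04 -0.49 -0.49 -0.49 -0.49   .     .     .     .  
0.8   .     .    0.03  0.18  0.13 -0.49 -0.49 -0.49 -0.49   .   -0.75   .     .  
scene0 [-0.0274059  -1.65918956 -0.
[... 329 characters left out ...]
 .     .     .     .     .     .     .     .  
0.1   .     .     .     .     .     .     .     .     .     .     .     .     .  
0.2  0.10  0.10   .     .     .     .     .     .     .     .     .     .     .  
0.3  0.10  0.14  0.04   .     .     .     .     .     .     .     .     .     .  
0.4  0.02  0.01  0.04  0.01   .     .     .     .     .     .     .     .     .  
0.5  0.02  0.01  0.04  0.01   .     .     .     .     .     .     .     .     .  
0.6  0.13  0.09  0.04  0.03   .     .     .     .     .     .     .     .     .  
0.7  0.10  0.02  0.03  0.03   .     .     .     .     .     .     .     .     .  
0.8   .     .    0.03   .     .     .     .     .     .     .     .     .     .
```

Emit:
{"api": "drive_tool", "payload": {
  "deltas": [0,2,-4.5,0,1,4,-9,0,3,6,-13.5,0,5,8,-18,0,7,10,-22,0,9,12,-26,0,12,12.5,-30,0,15,13,-31,0,19,13,-31,0]
}}

```text
t: 4.6
tcp_pos: [0.378, 0.0467, 0.4567]
tool_rot: [0.767, 0.641, 0.009, -0.027]
force: [0.7, 0.1, -0.4]
finger_gap: -0.002
```

```bash
python3 log.py
```

```text
{'t': 4.6, 'q': [-0.2117, -0.0404, 1.5977, 0.0474, 1.6169, -0.0307], 'tcp_pos': [0.378, 0.0467, 0.4567], 'tool_rot': [0.7674, 0.6406, 0.0086, -0.0275], 'force': [0.6708, 0.082, -0.4151], 'finger_gap': -0.0025}
```

Emit:
{"api": "drive_tool", "payload": {
  "deltas": [4,-1,0,0,8,-3,0,0,12,-6,0,0,16,-9,0,0,20,-12,0,0,24,-15,0,0,28,-18,0,0,32,-21,0,0,35,-25,0,0,38,-29,0,0,41,-33,0,0,44,-37,0,0]
}}

```text
t: 5.8
tcp_pos: [0.0905, 0.5446, 0.4909]
tool_rot: [0.767, 0.641, 0.009, -0.028]
force: [0.6, 0.8, 1.2]
finger_gap: 0.001
```

```bash
python3 log.py
```

```text
{'t': 5.8, 'q': [1.181, 0.2095, 1.2311, 0.0413, 1.6583, 1.3649], 'tcp_pos': [0.0905, 0.5446, 0.4909], 'tool_rot': [0.7673, 0.6406, 0.0092, -0.0281], 'force': [0.596, 0.8228, 1.2154], 'finger_gap': 0.0012}
```

Emit:
{"api": "drive_tool", "payload": {
  "deltas": [5,-1,-1,0,10,-2,-2,0,15,-3,-3,0,20,-4,-4,0,25,-5,-5,0,30,-6,-6,0,35,-7,-7,0,40,-8,-8,0,45,-9,-9,0,50,-10,-10,0,55,-10,-11,0,55,-10,-11,0]
}}

```text
t: 7.0
tcp_pos: [0.0724, 0.8417, 0.5035]
tool_rot: [0.767, 0.64, 0.022, -0.041]
force: [0.4, -0.7, -0.0]
finger_gap: -0.002
```

```bash
python3 log.py
```

```text
{'t': 7.0, 'q': [1.3393, 0.7918, 0.2185, 0.0439, 2.0465, 1.541], 'tcp_pos': [0.0724, 0.8417, 0.5035], 'tool_rot': [0.7669, 0.6401, 0.022, -0.0409], 'force': [0.4034, -0.7465, -0.018], 'finger_gap': -0.0016}
```

Emit:
{"api": "drive_tool", "payload": {
  "deltas": [80,0,-20,0,80,0,-20,0,80,0,-20,0,80,0,-20,0]
}}

```text
t: 7.4
tcp_pos: [0.0905, 0.8694, 0.4729]
tool_rot: [0.767, 0.639, 0.034, -0.053]
force: [0.5, -0.3, -0.0]
finger_gap: 0.002
```

```bash
cat >> log.py <<'E'
from scipy.spatial.transform import Rotation as Ro
z=Ro.from_quat(s["tool_rot"]).as_matrix();print("lean",np.degrees(np.arccos(-z[2,2])).round(2),"az",np.arctan2(z[1,2],z[0,2]).round(3));print("axes\n",z.T.round(3))
E
python3 log.py
```

```text
{'t': 7.4, 'q': [1.3243, 0.8301, 0.2192, 0.0492, 1.9742, 1.527], 'tcp_pos': [0.0905, 0.8694, 0.4729], 'tool_rot': [0.7665, 0.6391, 0.0342, -0.0529], 'force': [0.4502, -0.3282, -0.0039], 'finger_gap': 0.002}
lean 7.22 az 1.692
axes
 [[ 0.181  0.976  0.12 ]
 [ 0.983 -0.177 -0.037]
 [-0.015  0.125 -0.992]]
```

Emit:
{"api": "drive_tool", "payload": {
  "deltas": [100,10,-20,0,100,10,-20,0,100,10,-20,0,100,10,-20,0,100,10,-20,0,100,10,-20,0,100,10,-20,0,100,10,-20,0,100,10,-20,0,100,10,-20,0,100,10,-20,0,100,10,-20,0]
}}

```text
t: 8.6
tcp_pos: [0.1558, 0.9065, 0.4088]
tool_rot: [0.766, 0.638, 0.048, -0.065]
force: [0.1, 0.3, -0.1]
finger_gap: -0.003
```

```bash
python3 log.py
```

```text
{'t': 8.6, 'q': [1.2608, 0.9075, 0.219, 0.0604, 1.863, 1.464], 'tcp_pos': [0.1558, 0.9065, 0.4088], 'tool_rot': [0.7657, 0.638, 0.0483, -0.065], 'force': [0.1151, 0.285, -0.1252], 'finger_gap': -0.0027}
lean 9.29 az 1.627
axes
 [[ 0.181  0.971  0.157]
 [ 0.983 -0.177 -0.038]
 [-0.009  0.161 -0.987]]
```

Emit:
{"api": "drive_tool", "payload": {
  "deltas": [91,-8,-36,0,91,-8,-36,0]
}}

```text
t: 8.8
tcp_pos: [0.1508, 0.9141, 0.4204]
tool_rot: [0.765, 0.637, 0.063, -0.078]
force: [0.0, 0.5, 0.5]
finger_gap: -0.003
```

```bash
python3 log.py
```

```text
{'t': 8.8, 'q': [1.2671, 0.8967, 0.2184, 0.0645, 1.8357, 1.472], 'tcp_pos': [0.1508, 0.9141, 0.4204], 'tool_rot': [0.7646, 0.6367, 0.0628, -0.0777], 'force': [0.0344, 0.4989, 0.4876], 'finger_gap': -0.0032}
lean 11.46 az 1.586
axes
 [[ 0.181  0.964  0.195]
 [ 0.983 -0.177 -0.039]
 [-0.003  0.199 -0.98 ]]
```

Emit:
{"api": "drive_tool", "payload": {
  "deltas": [91,-10,-36,0,91,-10,-36,0,91,-10,-36,0,91,-10,-36,0,91,-10,-36,0]
}}

```text
t: 9.3
tcp_pos: [0.1351, 0.9168, 0.4436]
tool_rot: [0.763, 0.635, 0.077, -0.09]
force: [0.4, -0.1, -1.4]
finger_gap: -0.001
```

```bash
python3 log.py
```

```text
{'t': 9.3, 'q': [1.2837, 0.8722, 0.219, 0.0664, 1.821, 1.49], 'tcp_pos': [0.1351, 0.9168, 0.4436], 'tool_rot': [0.7632, 0.6352, 0.0768, -0.0903], 'force': [0.3684, -0.0866, -1.4472], 'finger_gap': -0.0006}
lean 13.61 az 1.56
axes
 [[ 0.181  0.956  0.232]
 [ 0.983 -0.177 -0.04 ]
 [ 0.002  0.235 -0.972]]
```

Emit:
{"api": "drive_tool", "payload": {
  "deltas": [95,-8,-28,0,95,-8,-28,0]
}}

```text
t: 9.5
tcp_pos: [0.1328, 0.9262, 0.451]
tool_rot: [0.761, 0.633, 0.091, -0.103]
force: [0.5, 0.6, -0.7]
finger_gap: -0.003
```

Emit:
{"api": "drive_tool", "payload": {
  "deltas": [96,-8,-24,0,96,-8,-24,0]
}}

```text
t: 9.7
tcp_pos: [0.1307, 0.9357, 0.4579]
tool_rot: [0.759, 0.631, 0.105, -0.116]
force: [0.0, 0.2, -0.4]
finger_gap: -0.0
```

Emit:
{"api": "drive_tool", "payload": {
  "deltas": [97,-6,-20,0,97,-6,-20,0]
}}

```text
t: 9.9
tcp_pos: [0.1307, 0.9451, 0.4645]
tool_rot: [0.757, 0.629, 0.12, -0.129]
force: [-0.3, -0.8, 0.5]
finger_gap: 0.001
```

Emit:
{"api": "drive_tool", "payload": {
  "deltas": [98,-6,-16,0,98,-6,-16,0]
}}

```text
t: 10.1
tcp_pos: [0.131, 0.9546, 0.4704]
tool_rot: [0.755, 0.627, 0.133, -0.142]
force: [0.1, -0.2, 0.6]
finger_gap: -0.003
```

```bash
python3 log.py
```

```text
{'t': 10.1, 'q': [1.2937, 0.8571, 0.2188, 0.082, 1.682, 1.5035], 'tcp_pos': [0.131, 0.9546, 0.4704], 'tool_rot': [0.7547, 0.6266, 0.1333, -0.1416], 'force': [0.0653, -0.1651, 0.6258], 'finger_gap': -0.0027}
lean 22.43 az 1.509
axes
 [[ 0.179  0.908  0.379]
 [ 0.984 -0.175 -0.047]
 [ 0.024  0.381 -0.924]]
```

Emit:
{"api": "drive_tool", "payload": {
  "deltas": [99,-5,-10,0,99,-5,-10,0]
}}

```text
t: 10.3
tcp_pos: [0.1323, 0.965, 0.4745]
tool_rot: [0.752, 0.624, 0.147, -0.154]
force: [-0.1, -0.3, -0.4]
finger_gap: 0.001
```

Emit:
{"api": "drive_tool", "payload": {
  "deltas": [99,-5,-6,0,99,-5,-6,0]
}}

```text
t: 10.5
tcp_pos: [0.1337, 0.9754, 0.4783]
tool_rot: [0.749, 0.621, 0.16, -0.166]
force: [0.1, 0.2, -0.3]
finger_gap: 0.0
```

Emit:
{"api": "drive_tool", "payload": {
  "deltas": [99,-4,-3,0,99,-4,-3,0]
}}

```text
t: 10.7
tcp_pos: [0.1359, 0.9853, 0.4828]
tool_rot: [0.746, 0.618, 0.174, -0.179]
force: [-0.4, -0.4, 1.1]
finger_gap: -0.001
```

Emit:
{"api": "drive_tool", "payload": {
  "deltas": [99,-4,0,0,99,-4,0,0]
}}

```text
t: 10.9
tcp_pos: [0.1381, 0.9947, 0.4881]
tool_rot: [0.742, 0.615, 0.187, -0.191]
force: [0.3, -0.2, -0.6]
finger_gap: -0.004
```

Emit:
{"api": "drive_tool", "payload": {
  "deltas": [99,-4,4,0,99,-4,4,0]
}}

```text
t: 11.1
tcp_pos: [0.1401, 1.0042, 0.4932]
tool_rot: [0.738, 0.611, 0.2, -0.203]
force: [0.4, -0.7, 0.2]
finger_gap: -0.003
```

Emit:
{"api": "drive_tool", "payload": {
  "deltas": [99,-4,8,0,99,-4,8,0]
}}

```text
t: 11.3
tcp_pos: [0.1421, 1.0137, 0.4981]
tool_rot: [0.734, 0.608, 0.213, -0.214]
force: [0.0, 0.4, -0.2]
finger_gap: -0.001
```

```bash
python3 log.py
```

```text
{'t': 11.3, 'q': [1.2913, 0.8619, 0.219, 0.1089, 1.4556, 1.5011], 'tcp_pos': [0.1421, 1.0137, 0.4981], 'tool_rot': [0.7345, 0.6076, 0.213, -0.2144], 'force': [0.0319, 0.4166, -0.1978], 'finger_gap': -0.0006}
lean 35.18 az 1.48
axes
 [[ 0.171  0.801  0.573]
 [ 0.984 -0.17  -0.056]
 [ 0.052  0.574 -0.817]]
```

Emit:
{"api": "drive_tool", "payload": {
  "deltas": [99,4,12,0,99,4,12,0]
}}

```text
t: 11.5
tcp_pos: [0.1513, 1.0222, 0.5025]
tool_rot: [0.73, 0.604, 0.226, -0.226]
force: [0.2, -0.4, 0.2]
finger_gap: -0.0
```

Emit:
{"api": "drive_tool", "payload": {
  "deltas": [98,4,15,0,98,4,15,0]
}}

```text
t: 11.7
tcp_pos: [0.1602, 1.0302, 0.5073]
tool_rot: [0.726, 0.6, 0.239, -0.237]
force: [-0.6, -0.2, -0.2]
finger_gap: -0.0
```

Emit:
{"api": "drive_tool", "payload": {
  "deltas": [97,4,18,0,97,4,18,0]
}}

```text
t: 11.9
tcp_pos: [0.1682, 1.0378, 0.5127]
tool_rot: [0.722, 0.595, 0.251, -0.248]
force: [0.2, -0.1, 0.9]
finger_gap: 0.001
```

Emit:
{"api": "drive_tool", "payload": {
  "deltas": [97,4,22,0,97,4,22,0]
}}

```text
t: 12.1
tcp_pos: [0.1755, 1.0455, 0.518]
tool_rot: [0.717, 0.591, 0.264, -0.259]
force: [0.8, 0.0, -0.0]
finger_gap: 0.007
```

Emit:
{"api": "drive_tool", "payload": {
  "deltas": [96,4,25,0,96,4,25,0]
}}

```text
t: 12.3
tcp_pos: [0.1822, 1.0527, 0.5235]
tool_rot: [0.712, 0.586, 0.276, -0.269]
force: [0.3, 0.6, -0.7]
finger_gap: 0.002
```

```bash
python3 log.py
```

```text
{'t': 12.3, 'q': [1.2544, 0.8722, 0.2192, 0.1535, 1.2721, 1.4627], 'tcp_pos': [0.1822, 1.0527, 0.5235], 'tool_rot': [0.7122, 0.5864, 0.2764, -0.2693], 'force': [0.3222, 0.6496, -0.7238], 'finger_gap': 0.0018}
lean 45.4 az 1.461
axes
 [[ 0.16   0.686  0.709]
 [ 0.984 -0.167 -0.059]
 [ 0.078  0.708 -0.702]]
```

```bash
python3 - <<'E'
from kin import *
import kin
D=[eval(l) for l in open("log.txt")]
best=min((sum(np.linalg.norm(fk(q,l)[0]-p) for q,p,_ in D),l) for l in np.arange(.2,.45,.005));print(best)
LT=best[1]
for q,p,_ in D[-3:]:print((fk(q,LT)[0]-p).round(4))
R=Ro.from_quat(D[-1][2]);A=R.as_matrix().T
q=np.array(D[-1][0]);p0=np.array(D[-1][1]);prev=p0
for w in([.35,.70,.5],[.5,.35,.45],[.55,.0,.42],[.5,-.25,.35],[.52,-.25,.12],[.6,-.2,.06],[.55,-.1,.025],[.65,-.12,.025]):
    w=np.array(w)
    for k in range(1,6):
        q,e=ik(prev+(w-prev)*k/5,R,q,LT)
    print(w,"d from prev tool cm",(A@(w-prev)*100).round(1),q.round(2),"e%.4f"%e,"wrist",(w-LT*A[2]).round(2)); prev=w
E
```

```text
(np.float64(0.994172821840346), np.float64(0.44500000000000023))
[-0.0218 -0.035  -0.0342]
[-0.0176 -0.0059 -0.0179]
[-0.0169  0.0157  0.0002]
[0.35 0.7  0.5 ] d from prev tool cm [-23.2  22.6 -22. ] [0.66 0.25 1.49 0.7  0.92 0.56] e0.0000 wrist [0.32 0.39 0.81]
[0.5  0.35 0.45] d from prev tool cm [-25.2  20.9 -20.1] [-0.16  0.22  1.68  0.81  1.38 -0.19] e0.0000 wrist [0.47 0.04 0.76]
[0.55 0.   0.42] d from prev tool cm [-25.4  11.  -22.3] [-0.73  0.46  1.38  0.63  1.78 -0.56] e0.0000 wrist [ 0.52 -0.31  0.73]
[ 0.5  -0.25  0.35] d from prev tool cm [-22.9  -0.3 -13.2] [-1.03  0.72  1.08  0.49  1.97 -0.79] e0.0000 wrist [ 0.47 -0.56  0.66]
[ 0.52 -0.25  0.12] d from prev tool cm [-16.    3.3  16.3] [-1.01  0.93  1.33  0.46  1.55 -0.99] e0.0000 wrist [ 0.49 -0.56  0.43]
[ 0.6  -0.2   0.06] d from prev tool cm [0.5 7.4 8.4] [-0.88  1.02  1.29  0.54  1.46 -0.93] e0.0000 wrist [ 0.57 -0.51  0.37]
[ 0.55  -0.1    0.025] d from prev tool cm [ 3.6 -6.4  9.1] [-0.85  0.96  1.67  0.61  1.19 -1.08] e0.0000 wrist [ 0.52 -0.41  0.34]
[ 0.65  -0.12   0.025] d from prev tool cm [ 0.2 10.2 -0.6] [-0.76  1.05  1.34  0.62  1.35 -0.9 ] e0.0000 wrist [ 0.62 -0.43  0.34]
```

Emit:
{"api": "drive_tool", "payload": {
  "deltas": [-2.9,2.8,-2.8,0,-5.8,5.6,-5.5,0,-8.7,8.5,-8.2,0,-11.6,11.3,-11,0,-14.5,14.1,-13.8,0,-17.4,17,-16.5,0,-20.3,19.8,-19.3,0,-23.2,22.6,-22,0,-26.3,25.2,-24.5,0,-29.5,27.8,-27,0,-32.6,30.4,-29.5,0,-35.8,33,-32,0]
}}

```text
t: 13.5
tcp_pos: [0.4249, 0.5234, 0.4751]
tool_rot: [0.712, 0.587, 0.277, -0.269]
force: [1.2, 0.3, -0.2]
finger_gap: 0.001
```

```bash
python3 log.py
```

```text
{'t': 13.5, 'q': [0.4427, 0.2131, 1.4919, 0.7541, 1.088, 0.3917], 'tcp_pos': [0.4249, 0.5234, 0.4751], 'tool_rot': [0.7118, 0.5868, 0.2767, -0.2692], 'force': [1.2298, 0.3102, -0.1944], 'finger_gap': 0.0006}
lean 45.42 az 1.461
axes
 [[ 0.158  0.686  0.71 ]
 [ 0.984 -0.166 -0.059]
 [ 0.078  0.708 -0.702]]
```

Emit:
{"api": "drive_tool", "payload": {
  "deltas": [-3.4,2.5,-2.9,0,-6.9,4.8,-5.8,0,-10.3,7,-8.8,0,-13.7,9.2,-11.7,0,-17.2,11.2,-14.6,0,-20.6,13.2,-17.6,0,-24,15,-20.5,0,-27.5,16.8,-23.4,0,-31,18.4,-26.3,0,-34.4,20,-29.3,0,-37.8,21.3,-32.2,0]
}}

```text
t: 14.6
tcp_pos: [0.5497, -0.0017, 0.4207]
tool_rot: [0.712, 0.587, 0.277, -0.269]
force: [1.0, -1.1, -0.3]
finger_gap: -0.004
```

```bash
python3 log.py
```

```text
{'t': 14.6, 'q': [-0.5793, 0.3467, 1.4479, 0.6987, 1.7294, -0.4118], 'tcp_pos': [0.5497, -0.0017, 0.4207], 'tool_rot': [0.7118, 0.5869, 0.2768, -0.2689], 'force': [1.0212, -1.0573, -0.2536], 'finger_gap': -0.0038}
lean 45.4 az 1.46
axes
 [[ 0.158  0.687  0.71 ]
 [ 0.984 -0.166 -0.058]
 [ 0.078  0.708 -0.702]]
```

Emit:
{"api": "drive_tool", "payload": {
  "deltas": [-3.8,0.3,-2.2,0,-7.6,0.6,-4.4,0,-11.4,0.9,-6.6,0,-15.2,1.1,-8.8,0,-19,1.4,-11,0,-22.5,1.6,-12.9,0,-25.2,1.8,-9.6,0,-27.9,2,-6.3,0,-30.6,2.2,-3,0,-33.2,2.3,0.2,0,-35.7,2.5,3.5,0,-38.2,2.6,6.8,0]
}}

```text
t: 15.8
tcp_pos: [0.5205, -0.2205, 0.0993]
tool_rot: [0.712, 0.587, 0.277, -0.268]
force: [0.3, 0.1, 0.3]
finger_gap: -0.004
```

```bash
cat >> log.py <<'E'
u=np.array([.1818,.9833]);v=np.array([-.9833,.1818]);p=np.array([.5571,-.0298])
dd=s["tcp_pos"][:2]-p;print("fixture mm",(dd@u*1e3).round(1),(dd@v*1e3).round(1),(s["tcp_pos"][2]*1e3).round(1),"Ff",(s["force"][:2]@u).round(2),(s["force"][:2]@v).round(2),s["force"][2].round(2))
E
python3 log.py; python3 - <<'E'
from h import *
from station import manip
for n,sl in(("scene",np.s_[125:325,190:410]),("top",np.s_[110:310,190:410])):
    d=manip.snapshot(n);f=d["frame"][sl][:,:,::-1];cv2.imwrite(f"pics/{n}1.png",cv2.resize(f,None,fx=3,fy=3,interpolation=cv2.INTER_CUBIC))
E
```

```text
{'t': 15.8, 'q': [-0.8831, 0.8537, 1.4785, 0.5397, 1.4448, -0.9407], 'tcp_pos': [0.5205, -0.2205, 0.0993], 'tool_rot': [0.7117, 0.5872, 0.2768, -0.2683], 'force': [0.3039, 0.0519, 0.3405], 'finger_gap': -0.0037}
lean 45.35 az 1.46
axes
 [[ 0.157  0.687  0.709]
 [ 0.984 -0.166 -0.057]
 [ 0.079  0.707 -0.703]]
fixture mm -194.2 1.3 99.3 Ff 0.11 -0.29 0.34
```

View pics/scene1.png

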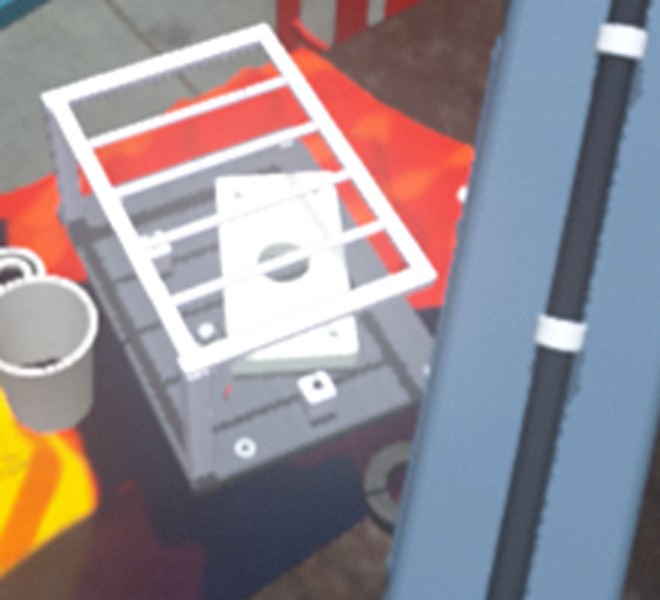

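View pics/top1.png

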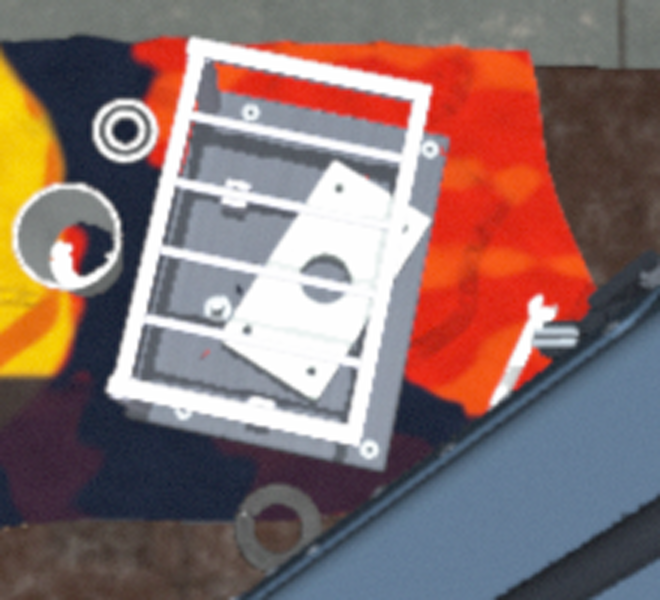

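Emit:
{"api": "drive_tool", "payload": {
  "deltas": [0.3,0,4,0,0.7,0.1,8,0,1,0.1,10.5,0,1,0.1,10.5,0]
}}

```text
t: 16.3
tcp_pos: [0.5275, -0.1331, 0.031]
tool_rot: [0.71, 0.586, 0.276, -0.276]
force: [0.3, 0.5, 0.2]
finger_gap: 0.003
```

```bash
python3 log.py|tail -1; python3 - <<'E'
from h import *
from station import manip
for n,sl in(("top",np.s_[110:310,190:410]),):
    d=manip.snapshot(n);f=d["frame"][sl][:,:,::-1];cv2.imwrite(f"pics/{n}2.png",cv2.resize(f,None,fx=3,fy=3,interpolation=cv2.INTER_CUBIC))
E
```

```text
fixture mm -107.0 10.3 31.0 Ff 0.51 -0.21 0.18
```

View pics/top2.png

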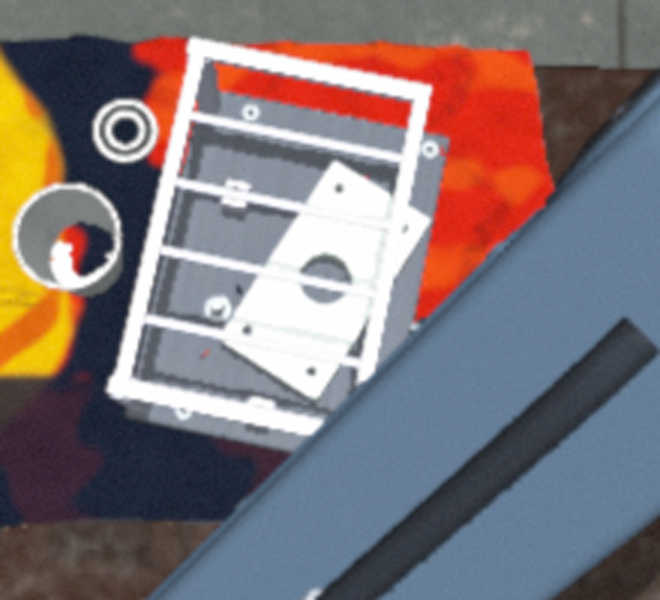

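```bash
python3 log.py
```

```text
{'t': 16.35, 'q': [-0.7816, 0.933, 1.5947, 0.6255, 1.2565, -0.989], 'tcp_pos': [0.5286, -0.1355, 0.0316], 'tool_rot': [0.7107, 0.586, 0.2763, -0.2743], 'force': [0.5779, -0.2661, 0.245], 'finger_gap': -0.0001}
lean 45.83 az 1.471
axes
 [[ 0.161  0.681  0.714]
 [ 0.984 -0.163 -0.066]
 [ 0.071  0.714 -0.697]]
fixture mm -109.1 8.8 31.6 Ff -0.16 -0.62 0.24
```

```bash
cat > to.py <<'E'
import sys
from log import *
U=np.r_[u,0];V=np.r_[v,0]
for a in sys.argv[1:]:
    x,y,zz=map(float,a.split(","))
    W=np.r_[p+(x*u+y*v)/1e3,zz/1e3]
    print(a,"-> tool cm",(z.T@(W-s["tcp_pos"])*100).round(2))
E
python3 to.py -95,3,26 -85,3,26 -75,3,26|tail -3
```

```text
-95,3,26 -> tool cm [0.6  0.64 1.37]
-85,3,26 -> tool cm [1.3  0.66 2.08]
-75,3,26 -> tool cm [2.   0.68 2.8 ]
```

Emit:
{"api": "drive_tool", "payload": {
  "deltas": [0.6,0.6,1.4,0,0.9,0.65,1.75,0,0.9,0.65,1.75,0]
}}

```text
t: 16.65
tcp_pos: [0.5384, -0.1179, 0.0263]
tool_rot: [0.71, 0.587, 0.276, -0.274]
force: [-0.4, -0.2, 0.1]
finger_gap: -0.001
```

```bash
python3 to.py -85,3,26 -75,3,26 -70,3,26
```

```text
{'t': 16.65, 'q': [-0.7494, 0.9408, 1.5985, 0.6493, 1.2353, -0.9823], 'tcp_pos': [0.5384, -0.1179, 0.0263], 'tool_rot': [0.7104, 0.5866, 0.2764, -0.2737], 'force': [-0.357, -0.2077, 0.06], 'finger_gap': -0.0007}
lean 45.78 az 1.471
axes
 [[ 0.159  0.682  0.714]
 [ 0.985 -0.162 -0.065]
 [ 0.072  0.713 -0.697]]
fixture mm -90.0 2.4 26.3 Ff -0.27 0.31 0.06
-85,3,26 -> tool cm [ 0.33 -0.05  0.38]
-75,3,26 -> tool cm [ 1.03 -0.03  1.1 ]
-70,3,26 -> tool cm [ 1.38 -0.02  1.46]
```

Emit:
{"api": "drive_tool", "payload": {
  "deltas": [0.2,0,0.2,0,0.4,0,0.4,0,0.6,0,0.6,0,0.8,0,0.8,0,1,0,1.05,0,1,0,1.05,0]
}}

```text
t: 17.25
tcp_pos: [0.5407, -0.1033, 0.0261]
tool_rot: [0.71, 0.587, 0.276, -0.274]
force: [-1.1, 0.8, 0.2]
finger_gap: 0.003
```

```bash
python3 to.py -74,3,26 -70,3,26 -66,3,26|tail -4; python3 - <<'E'
from h import *
from station import manip
for n,sl in(("top",np.s_[110:310,190:410]),("scene",np.s_[125:325,190:410])):
    d=manip.snapshot(n);f=d["frame"][sl][:,:,::-1];cv2.imwrite(f"pics/{n}3.png",cv2.resize(f,None,fx=3,fy=3,interpolation=cv2.INTER_CUBIC))
E
```

```text
fixture mm -75.3 2.8 26.1 Ff 0.58 1.24 0.17
-74,3,26 -> tool cm [ 0.08 -0.02  0.1 ]
-70,3,26 -> tool cm [ 0.36 -0.01  0.38]
-66,3,26 -> tool cm [ 0.64 -0.    0.67]
```

View pics/top3.png

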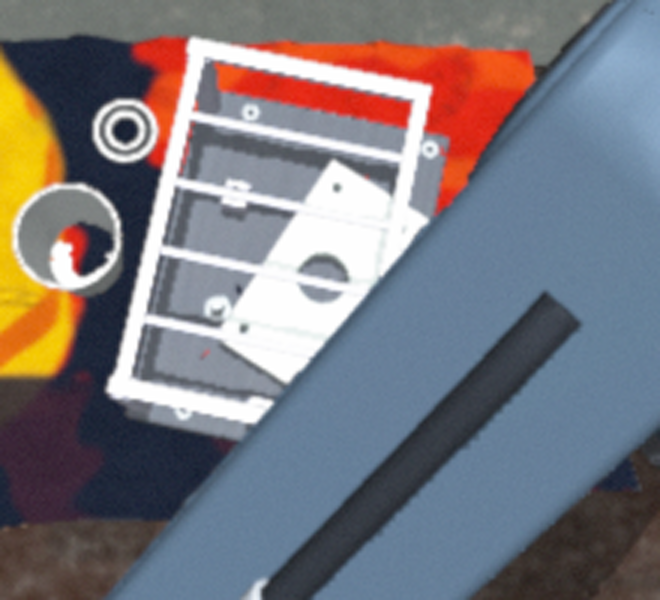

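View pics/scene3.png

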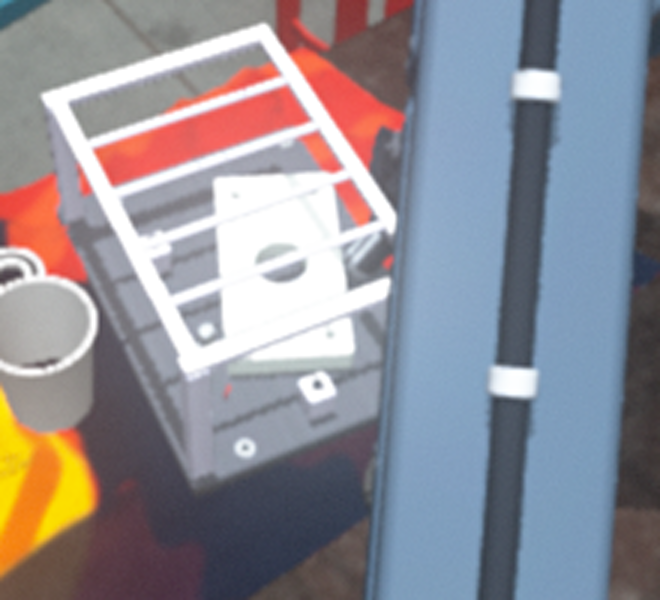

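Emit:
{"api": "drive_tool", "payload": {
  "deltas": [0.15,0,0.15,0,0.3,0,0.3,0,0.36,0,0.38,0,0.36,0,0.38,0]
}}

```text
t: 17.75
tcp_pos: [0.5415, -0.0982, 0.026]
tool_rot: [0.71, 0.587, 0.276, -0.274]
force: [-0.8, -0.6, 0.6]
finger_gap: 0.001
```

```bash
python3 to.py -67,3,26 |tail -2
```

```text
fixture mm -70.1 2.9 26.0 Ff -0.77 0.62 0.6
-67,3,26 -> tool cm [ 0.22 -0.01  0.22]
```

Emit:
{"api": "drive_tool", "payload": {
  "deltas": [0.15,0,0.15,0,0.29,0,0.3,0,0.29,0,0.3,0]
}}

```text
t: 18.05
tcp_pos: [0.5427, -0.0946, 0.026]
tool_rot: [0.711, 0.587, 0.276, -0.273]
force: [0.1, -3.0, 1.0]
finger_gap: -0.004
```

```bash
python3 to.py -63,3,26 |tail -2;  python3 - <<'E'
from h import *
from station import manip
for n,sl in(("scene",np.s_[165:265,225:335]),):
    d=manip.snapshot(n);f=d["frame"][sl][:,:,::-1];cv2.imwrite(f"pics/{n}4.png",cv2.resize(f,None,fx=6,fy=6,interpolation=cv2.INTER_CUBIC))
E
```

```text
fixture mm -66.4 2.4 26.0 Ff -2.94 -0.6 0.99
-63,3,26 -> tool cm [ 0.23 -0.06  0.24]
```

View pics/scene4.png

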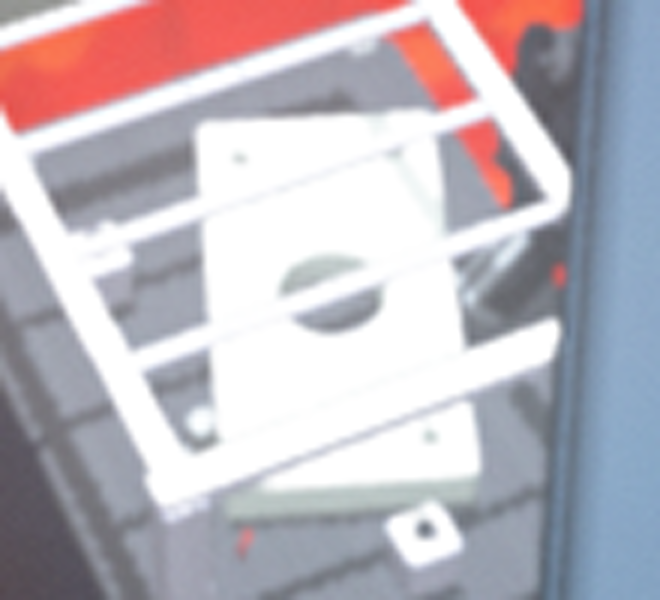

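Emit:
{"api": "drive_tool", "payload": {
  "deltas": [0.15,0,0.15,0,0.3,0,0.3,0,0.3,0,0.3,0]
}}

```text
t: 18.4
tcp_pos: [0.5439, -0.0911, 0.0259]
tool_rot: [0.711, 0.587, 0.276, -0.272]
force: [0.0, -4.8, 0.9]
finger_gap: -0.0
```

```bash
python3 to.py -60,0,26 -60,-5,26 |tail -3
```

```text
fixture mm -62.7 1.8 25.9 Ff -4.68 -0.87 0.93
-60,0,26 -> tool cm [0.2  0.19 0.18]
-60,-5,26 -> tool cm [0.21 0.69 0.15]
```

```bash
cat > look.py <<'E'
import sys
from h import *
from station import manip
k=sys.argv[1]
d=manip.snapshot("scene");np.savez(f"s{k}.npz",**d);f=d["frame"][160:270,220:330][:,:,::-1];cv2.imwrite(f"pics/scene{k}.png",cv2.resize(f,None,fx=5.4,fy=5.4,interpolation=cv2.INTER_CUBIC))
E
cat > pt.py <<'E'
import sys
from h import *
d=np.load(f"s{sys.argv[1]}.npz");u=np.array([.1818,.9833]);v=np.array([-.9833,.1818]);p=np.array([.5571,-.0298])
for a in sys.argv[2:]:
    x,y,z=map(float,a.split(","));w=ray(d,220+x/5.4-.4,160+y/5.4-.4,z/1e3)[:2]-p;print(a,(w@u*1e3).round(1),(w@v*1e3).round(1))
E
python3 look.py 5
```

```text
(no output)
```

View pics/scene5.png

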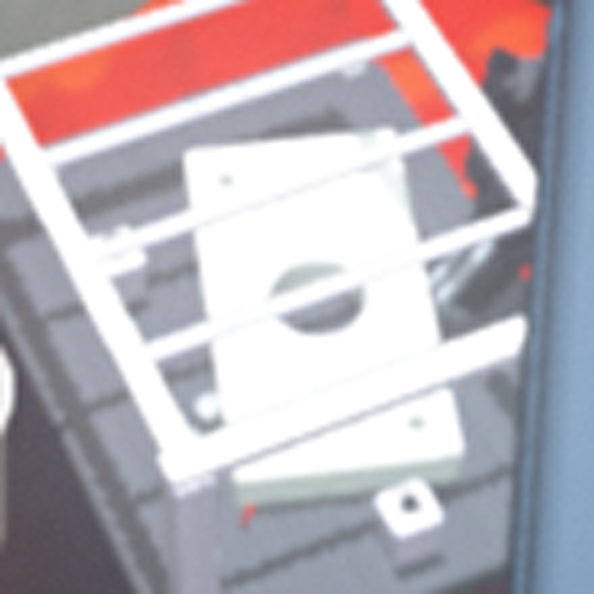

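```bash
python3 pt.py 5 184,152,35 235,475,35 463,450,35 392,130,35 317,296,35 207,403,43 408,497,42 122,245,42 207,300,35
```

```text
184,152,35 4.0 -110.8
235,475,35 52.6 50.7
463,450,35 -33.7 78.3
392,130,35 -82.8 -84.1
317,296,35 -14.3 -15.7
207,403,43 50.6 19.7
408,497,42 -1.9 92.8
122,245,42 49.9 -69.4
207,300,35 27.6 -33.0
```

```bash
python3 to.py -80,0,26.5 -95,-50,26.5 -86,-50,26.5|tail -3
```

```text
-80,0,26.5 -> tool cm [-1.17  0.16 -1.29]
-95,-50,26.5 -> tool cm [-2.07  5.12 -2.64]
-86,-50,26.5 -> tool cm [-1.43  5.13 -2.  ]
```

Emit:
{"api": "drive_tool", "payload": {
  "deltas": [-1.2,0.1,-1.3,0,-2.1,1.5,-2.6,0,-2.1,4,-2.6,0,-1.8,5.1,-2.4,0,-1.4,5.1,-2,0,-1.4,5.1,-2,0]
}}

```text
t: 19.05
tcp_pos: [0.5888, -0.121, 0.0266]
tool_rot: [0.71, 0.587, 0.276, -0.274]
force: [-0.4, 0.3, 0.2]
finger_gap: -0.002
```

```bash
python3 to.py -76,-50,26 -70,-54,26 -66,-58,26|tail -4
```

```text
fixture mm -83.9 -47.8 26.6 Ff 0.19 0.44 0.17
-76,-50,26 -> tool cm [0.51 0.24 0.59]
-70,-54,26 -> tool cm [0.95 0.65 1.  ]
-66,-58,26 -> tool cm [1.24 1.06 1.26]
```

Emit:
{"api": "drive_tool", "payload": {
  "deltas": [0.3,0.12,0.3,0,0.5,0.24,0.6,0,0.65,0.4,0.75,0,0.8,0.52,0.88,0,0.95,0.65,1,0,0.95,0.65,1,0]
}}

```text
t: 19.65
tcp_pos: [0.5976, -0.1082, 0.026]
tool_rot: [0.71, 0.587, 0.276, -0.274]
force: [0.1, -0.3, -0.2]
finger_gap: -0.001
```

```bash
python3 to.py -64,-58,26 -58,-62,26 |tail -3
```

```text
fixture mm -69.7 -54.1 26.0 Ff -0.27 -0.18 -0.22
-64,-58,26 -> tool cm [0.41 0.4  0.38]
-58,-62,26 -> tool cm [0.85 0.81 0.79]
```

```bash
python3 look.py 6
```

```text
(no output)
```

View pics/scene6.png

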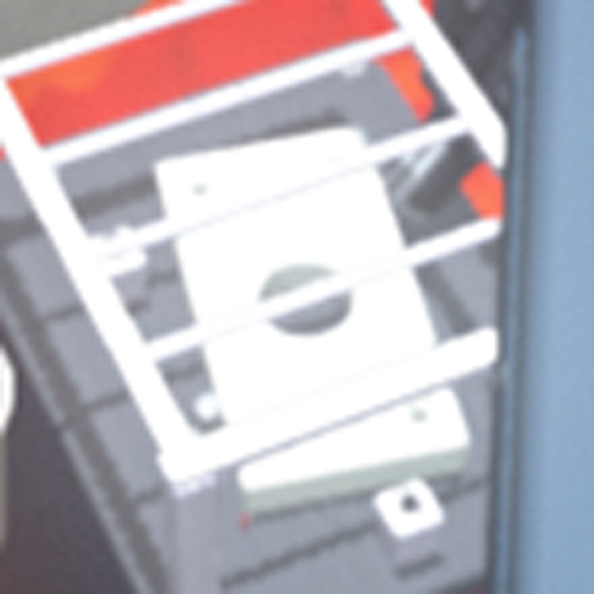

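```bash
python3 pt.py 6 157,162,35 236,470,35 468,435,35 362,130,35 305,298,35
```

```text
157,162,35 16.8 -110.5
236,470,35 51.3 48.7
468,435,35 -38.8 72.7
362,130,35 -71.0 -89.6
305,298,35 -9.4 -16.8
```

```bash
python3 to.py -90,-48,26.5 -80,0,26.5 -65,50,26.5 -54,50,26.5|tail -4
```

```text
-90,-48,26.5 -> tool cm [-1.4  -0.65 -1.44]
-80,0,26.5 -> tool cm [-0.86 -5.42 -0.43]
-65,50,26.5 -> tool cm [  0.03 -10.38   0.94]
-54,50,26.5 -> tool cm [  0.8  -10.35   1.73]
```

Emit:
{"api": "drive_tool", "payload": {
  "deltas": [-1.4,-0.6,-1.4,0,-1,-4,-0.6,0,-0.6,-7.5,-0.1,0,0,-10.4,0.9,0,0.6,-10.4,1.4,0,0.6,-10.4,1.4,0]
}}

```text
t: 20.3
tcp_pos: [0.497, -0.0767, 0.0277]
tool_rot: [0.71, 0.587, 0.276, -0.275]
force: [-0.2, 0.1, -0.7]
finger_gap: -0.002
```

```bash
python3 to.py -52,50,26 -48,50,26 -44,50,26 |tail -4
```

```text
fixture mm -57.0 50.6 27.7 Ff 0.07 0.22 -0.72
-52,50,26 -> tool cm [0.23 0.08 0.47]
-48,50,26 -> tool cm [0.51 0.09 0.76]
-44,50,26 -> tool cm [0.79 0.1  1.05]
```

Emit:
{"api": "drive_tool", "payload": {
  "deltas": [0.2,0,0.3,0,0.35,0.05,0.55,0,0.51,0.05,0.76,0,0.51,0.05,0.76,0]
}}

```text
t: 20.7
tcp_pos: [0.4996, -0.0684, 0.0258]
tool_rot: [0.71, 0.587, 0.276, -0.274]
force: [0.3, -1.1, 0.2]
finger_gap: -0.001
```

```bash
python3 to.py -44,50,26 -42,50,26 |tail -3
```

```text
fixture mm -48.4 49.5 25.8 Ff -1.05 -0.52 0.23
-44,50,26 -> tool cm [ 0.32 -0.04  0.3 ]
-42,50,26 -> tool cm [ 0.46 -0.04  0.45]
```

Emit:
{"api": "drive_tool", "payload": {
  "deltas": [0.1,0,0.1,0,0.2,0,0.2,0,0.25,0,0.25,0,0.25,0,0.25,0]
}}

```text
t: 21.1
tcp_pos: [0.5002, -0.0678, 0.0256]
tool_rot: [0.71, 0.588, 0.275, -0.272]
force: [-5.1, -10.3, 4.6]
finger_gap: 0.002
```

```bash
python3 to.py -44,50,26 -42,50,26 |tail -3
```

```text
fixture mm -47.7 49.1 25.6 Ff -11.05 3.1 4.6
-44,50,26 -> tool cm [ 0.29 -0.09  0.24]
-42,50,26 -> tool cm [ 0.43 -0.08  0.38]
```

```bash
python3 to.py -66,48,26.5 -85,0,26.5 -84,-50,26.5 -74,-50,26 |tail -4
```

```text
-66,48,26.5 -> tool cm [-1.22  0.06 -1.37]
-85,0,26.5 -> tool cm [-2.42  4.81 -3.01]
-84,-50,26.5 -> tool cm [-2.2   9.8  -3.24]
-74,-50,26 -> tool cm [-1.53  9.83 -2.49]
```

Emit:
{"api": "drive_tool", "payload": {
  "deltas": [-1.2,0,-1.4,0,-2.2,3,-2.8,0,-2.4,6.5,-3.1,0,-2.2,9.8,-3.2,0,-1.5,9.8,-2.5,0,-1.5,9.8,-2.5,0]
}}

```text
t: 21.7
tcp_pos: [0.5919, -0.1095, 0.0262]
tool_rot: [0.709, 0.589, 0.275, -0.273]
force: [-0.4, 0.5, 0.4]
finger_gap: -0.001
```

```bash
python3 to.py -68,-54,26 -62,-60,26 -57,-66,26 |tail -4
```

```text
fixture mm -72.0 -48.7 26.2 Ff 0.43 0.49 0.35
-68,-54,26 -> tool cm [0.28 0.54 0.27]
-62,-60,26 -> tool cm [0.72 1.15 0.66]
-57,-66,26 -> tool cm [1.09 1.76 0.97]
```

Emit:
{"api": "drive_tool", "payload": {
  "deltas": [0.15,0.27,0.14,0,0.28,0.54,0.27,0,0.43,0.75,0.4,0,0.58,0.95,0.53,0,0.72,1.15,0.66,0,0.9,1.45,0.82,0,1.09,1.76,0.97,0,1.09,1.76,0.97,0]
}}

```text
t: 22.5
tcp_pos: [0.6123, -0.0976, 0.0261]
tool_rot: [0.709, 0.589, 0.275, -0.273]
force: [-0.1, 0.1, 0.0]
finger_gap: 0.001
```

```bash
python3 to.py -54,-68,26 -50,-72,26 -47,-72,26 |tail -4; python3 look.py 7
```

```text
fixture mm -56.6 -66.6 26.1 Ff 0.1 0.15 0.01
-54,-68,26 -> tool cm [0.18 0.15 0.18]
-50,-72,26 -> tool cm [0.47 0.56 0.44]
-47,-72,26 -> tool cm [0.68 0.57 0.66]
```

View pics/scene7.png

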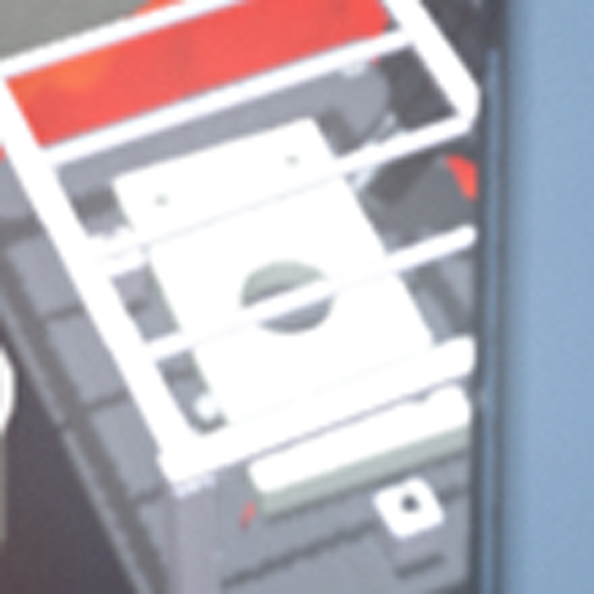

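```bash
python3 pt.py 7 115,180,35 248,470,35 468,402,35 315,117,35 288,297,35
```

```text
115,180,35 37.0 -108.8
248,470,35 47.0 50.7
468,402,35 -46.2 58.5
315,117,35 -55.7 -105.1
288,297,35 -3.3 -20.3
```

```bash
python3 to.py -66,-64,26 -64,-32,26 -56,-32,26 |tail -3
```

```text
-66,-64,26 -> tool cm [-0.67 -0.25 -0.64]
-64,-32,26 -> tool cm [-0.61 -3.44 -0.3 ]
-56,-32,26 -> tool cm [-0.05 -3.42  0.27]
```

Emit:
{"api": "drive_tool", "payload": {
  "deltas": [-0.7,-0.2,-0.6,0,-0.7,-2,-0.5,0,-0.6,-3.4,-0.3,0,0,-3.4,0.3,0,0,-3.4,0.3,0]
}}

```text
t: 23.05
tcp_pos: [0.5788, -0.0896, 0.0263]
tool_rot: [0.709, 0.589, 0.275, -0.273]
force: [1.0, -0.4, -0.2]
finger_gap: 0.004
```

```bash
python3 to.py -53,-33,26 -50,-37,26 -47,-38,26 |tail -4
```

```text
fixture mm -54.8 -32.2 26.3 Ff -0.21 -1.08 -0.17
-53,-33,26 -> tool cm [0.11 0.09 0.15]
-50,-37,26 -> tool cm [0.33 0.49 0.33]
-47,-38,26 -> tool cm [0.55 0.6  0.54]
```

Emit:
{"api": "drive_tool", "payload": {
  "deltas": [0.11,0.09,0.15,0,0.22,0.29,0.24,0,0.33,0.49,0.33,0,0.42,0.55,0.41,0,0.42,0.55,0.41,0]
}}

```text
t: 23.55
tcp_pos: [0.5845, -0.0874, 0.0254]
tool_rot: [0.709, 0.591, 0.273, -0.272]
force: [-5.6, -9.0, 2.4]
finger_gap: 0.002
```

```bash
python3 to.py -47,-38,26 -45,-39,26 |tail -3
```

```text
fixture mm -51.6 -37.4 25.4 Ff -9.83 3.85 2.45
-47,-38,26 -> tool cm [0.37 0.07 0.28]
-45,-39,26 -> tool cm [0.51 0.18 0.42]
```

```bash
python3 look.py 8
```

```text
(no output)
```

View pics/scene8.png

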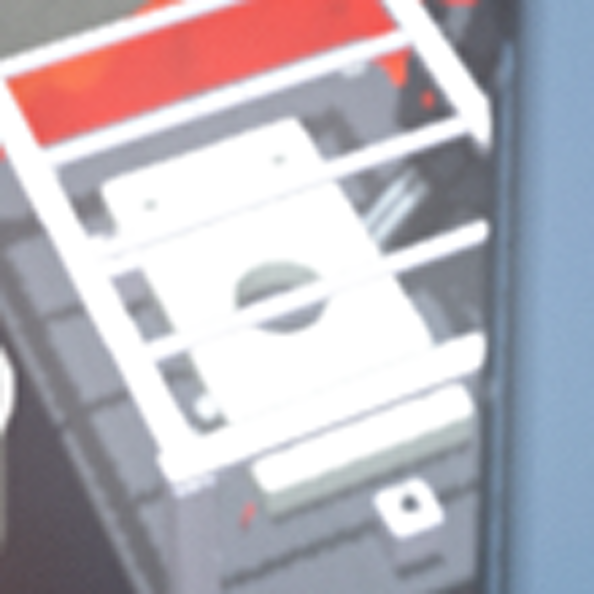

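```bash
python3 pt.py 8 101,187,35 252,470,35 470,389,35 298,117,35 283,297,35
```

```text
101,187,35 43.9 -107.7
252,470,35 45.6 51.4
470,389,35 -49.9 53.1
298,117,35 -49.0 -108.2
283,297,35 -1.4 -21.1
```

Emit:
{"api": "drive_tool", "payload": {
  "deltas": [0.2,0,0.2,0,0.2,0,0.2,0,0.2,0,0.2,0]
}}

```text
t: 23.9
tcp_pos: [0.5848, -0.0875, 0.0251]
tool_rot: [0.709, 0.592, 0.271, -0.27]
force: [-5.1, -10.3, 2.9]
finger_gap: 0.002
```

```bash
python3 log.py |tail -1
```

```text
fixture mm -51.7 -37.7 25.1 Ff -11.05 3.17 2.86
```

```bash
python3 to.py -66,-40,26.5 -72,-90,26.5 -66,-136,26.5 -45,-136,26.5 -34,-136,26.5|tail -5
```

```text
-66,-40,26.5 -> tool cm [-0.91  0.18 -1.12]
-72,-90,26.5 -> tool cm [-1.21  5.15 -1.87]
-66,-136,26.5 -> tool cm [-0.68  9.76 -1.74]
-45,-136,26.5 -> tool cm [ 0.81  9.82 -0.26]
-34,-136,26.5 -> tool cm [1.59 9.85 0.52]
```

Emit:
{"api": "drive_tool", "payload": {
  "deltas": [-0.9,0.2,-1.1,0,-1.2,2.5,-1.6,0,-1.2,5.2,-1.9,0,-1,7.5,-1.9,0,-0.7,9.8,-1.7,0,-0.7,9.8,-1.7,0]
}}

```text
t: 24.5
tcp_pos: [0.6824, -0.1199, 0.0261]
tool_rot: [0.709, 0.593, 0.272, -0.268]
force: [-0.5, 0.4, 0.4]
finger_gap: 0.001
```

```bash
python3 to.py -45,-136,26.5 -36,-136,26.5; python3 look.py 9
```

```text
{'t': 24.5, 'q': [-0.6112, 1.0322, 1.2385, 0.6766, 1.3795, -0.744], 'tcp_pos': [0.6824, -0.1199, 0.0261], 'tool_rot': [0.709, 0.5928, 0.2722, -0.2682], 'force': [-0.4578, 0.436, 0.4037], 'finger_gap': 0.0012}
lean 44.93 az 1.474
axes
 [[ 0.149  0.695  0.704]
 [ 0.986 -0.153 -0.058]
 [ 0.068  0.703 -0.708]]
fixture mm -65.8 -139.6 26.1 Ff 0.35 0.53 0.4
-45,-136,26.5 -> tool cm [ 1.5  -0.31  1.46]
-36,-136,26.5 -> tool cm [ 2.14 -0.28  2.1 ]
```

View pics/scene9.png

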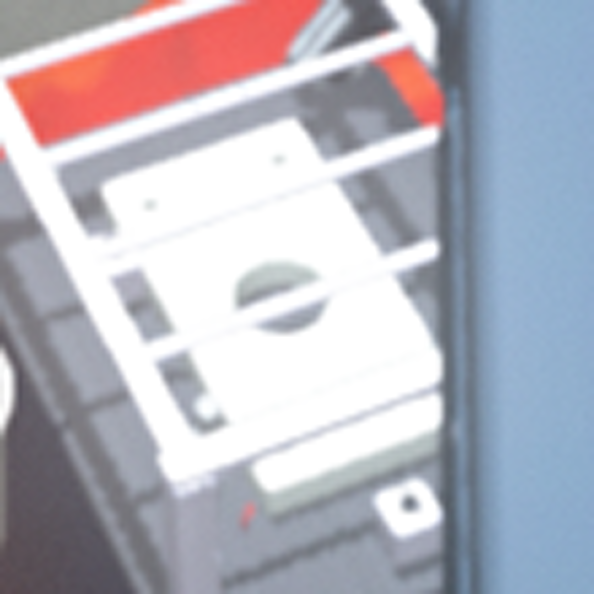

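Emit:
{"api": "drive_tool", "payload": {
  "deltas": [0.8,0,0.8,0,1.5,0,1.5,0,2.1,0.1,2.1,0,2.2,0.1,2.15,0,2.2,0.1,2.15,0]
}}

```text
t: 25.05
tcp_pos: [0.6857, -0.0885, 0.0263]
tool_rot: [0.709, 0.593, 0.271, -0.27]
force: [0.1, -0.1, 0.5]
finger_gap: -0.002
```

```bash
python3 to.py -35,-127,26.5 -34,-120,26.5 -33,-115,26.5|tail -4; python3 look.py 10
```

```text
fixture mm -34.3 -137.2 26.3 Ff -0.05 -0.08 0.51
-35,-127,26.5 -> tool cm [-0.05 -1.02  0.  ]
-34,-120,26.5 -> tool cm [ 0.   -1.71  0.12]
-33,-115,26.5 -> tool cm [ 0.06 -2.21  0.22]
```

View pics/scene10.png

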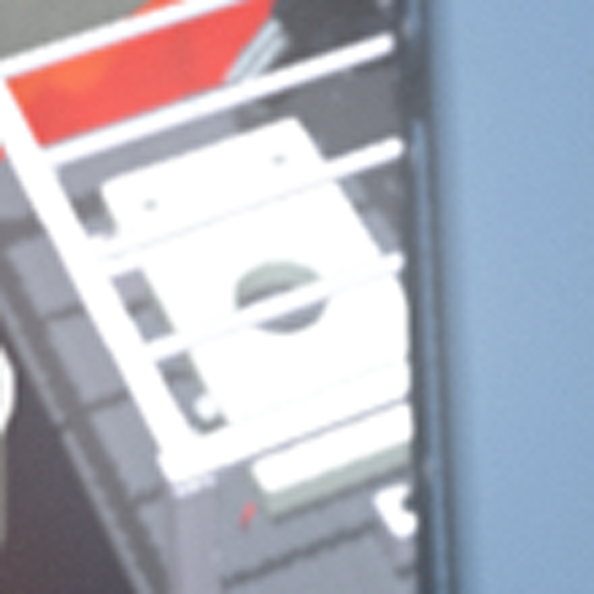

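Emit:
{"api": "drive_tool", "payload": {
  "deltas": [0,-0.5,0,0,0,-1,0.02,0,0,-1.5,0.05,0,0,-1.9,0.1,0,0,-1.9,0.1,0]
}}

```text
t: 25.6
tcp_pos: [0.6667, -0.0857, 0.0268]
tool_rot: [0.709, 0.592, 0.271, -0.27]
force: [0.8, 0.0, 0.1]
finger_gap: 0.0
```

```bash
python3 to.py -33,-114,26.5 -32,-110,26.5 -31,-106,26.5|tail -4; python3 look.py 11
```

```text
fixture mm -35.0 -118.0 26.8 Ff 0.18 -0.77 0.11
-33,-114,26.5 -> tool cm [ 0.12 -0.39  0.19]
-32,-110,26.5 -> tool cm [ 0.18 -0.79  0.29]
-31,-106,26.5 -> tool cm [ 0.24 -1.18  0.38]
```

View pics/scene11.png

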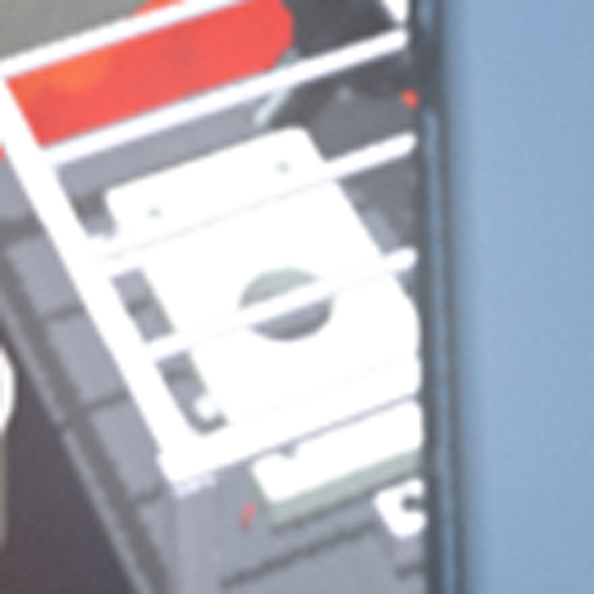

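Emit:
{"api": "drive_tool", "payload": {
  "deltas": [0.08,-0.3,0.12,0,0.12,-0.6,0.19,0,0.18,-0.9,0.28,0,0.24,-1.2,0.36,0,0.24,-1.2,0.36,0]
}}

```text
t: 26.15
tcp_pos: [0.6548, -0.079, 0.0267]
tool_rot: [0.709, 0.592, 0.271, -0.271]
force: [0.4, 0.1, 0.1]
finger_gap: -0.003
```

```bash
python3 to.py -31,-102,26.5 -30,-100,26.5 -30,-98,26.5|tail -4; python3 look.py 12
```

```text
fixture mm -30.6 -105.0 26.7 Ff 0.21 -0.41 0.11
-31,-102,26.5 -> tool cm [-0.05 -0.3   0.  ]
-30,-100,26.5 -> tool cm [ 0.02 -0.5   0.09]
-30,-98,26.5 -> tool cm [ 0.01 -0.7   0.1 ]
```

View pics/scene12.png

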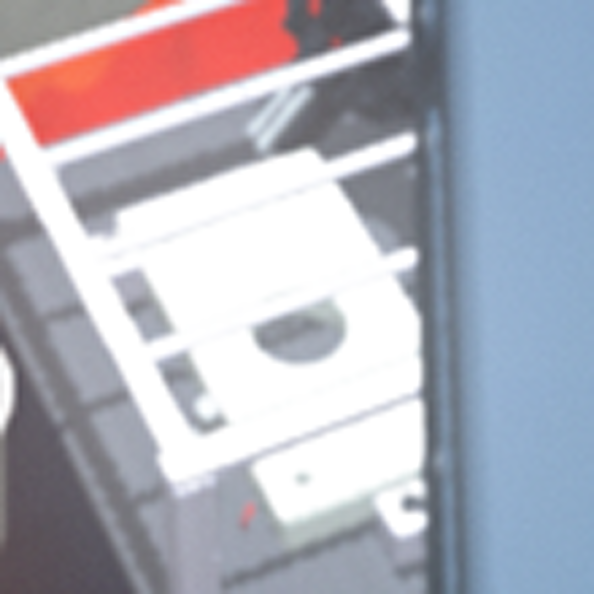

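```bash
python3 pt.py 12 117,213,35 315,150,35 300,325,35 285,523,35 110,265,35 215,410,35
```

```text
117,213,35 43.2 -91.6
315,150,35 -47.6 -87.9
300,325,35 -1.6 -5.1
285,523,35 44.2 79.2
110,265,35 56.7 -67.0
215,410,35 47.0 18.9
```

Emit:
{"api": "drive_tool", "payload": {
  "deltas": [0,-0.2,0.02,0,0,-0.4,0.05,0,0,-0.6,0.08,0,0,-0.6,0.08,0]
}}

```text
t: 26.6
tcp_pos: [0.6488, -0.0775, 0.0266]
tool_rot: [0.709, 0.592, 0.271, -0.271]
force: [2.0, -0.5, -0.3]
finger_gap: 0.0
```

```bash
python3 log.py|tail -1
```

```text
fixture mm -30.2 -98.9 26.6 Ff -0.11 -2.07 -0.35
```

Near the end block now; press on gently.

Emit:
{"api": "drive_tool", "payload": {
  "deltas": [0,-0.1,0,0,0.02,-0.2,0.02,0,0.04,-0.25,0.04,0,0.04,-0.25,0.04,0]
}}

```text
t: 27.0
tcp_pos: [0.6485, -0.0778, 0.0267]
tool_rot: [0.71, 0.592, 0.272, -0.268]
force: [6.0, -2.5, -1.7]
finger_gap: -0.002
```

```bash
python3 log.py|tail -1; python3 look.py 13
```

```text
fixture mm -30.6 -98.6 26.7 Ff -1.37 -6.35 -1.74
```

View pics/scene13.png

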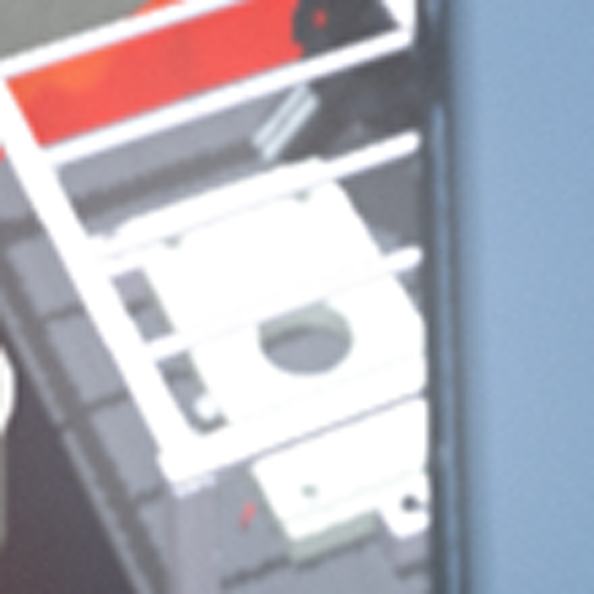

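```bash
python3 pt.py 13 117,228,35 320,163,35 306,337,35 293,540,35 215,410,35; python3 to.py -33,-108,27 -45,-125,27 -70,-115,27 -72,-40,27 -56,-30,26.5|tail -5
```

```text
117,228,35 46.4 -84.1
320,163,35 -46.4 -80.3
306,337,35 -1.3 1.5
293,540,35 44.7 87.5
215,410,35 47.0 18.9
-33,-108,27 -> tool cm [-0.13  0.93 -0.25]
-45,-125,27 -> tool cm [-0.94  2.59 -1.2 ]
-70,-115,27 -> tool cm [-2.74  1.53 -2.89]
-72,-40,27 -> tool cm [-3.05 -5.96 -2.58]
-56,-30,26.5 -> tool cm [-1.97 -6.92 -1.36]
```

Emit:
{"api": "drive_tool", "payload": {
  "deltas": [-0.1,0.9,-0.2,0,-0.9,2,-1,0,-2.4,1.8,-2.5,0,-3,0,-3,0,-3.1,-3,-2.8,0,-3,-6,-2.6,0,-2.2,-6.9,-1.6,0,-2,-6.9,-1.4,0]
}}

```text
t: 27.85
tcp_pos: [0.5736, -0.0899, 0.0267]
tool_rot: [0.71, 0.591, 0.271, -0.271]
force: [0.4, -0.7, 0.2]
finger_gap: 0.003
```

```bash
python3 to.py -53,-30,26 -50,-30,26 -47,-30,26|tail -4; python3 look.py 14
```

```text
fixture mm -56.1 -27.2 26.7 Ff -0.66 -0.48 0.16
-53,-30,26 -> tool cm [0.18 0.3  0.25]
-50,-30,26 -> tool cm [0.39 0.3  0.46]
-47,-30,26 -> tool cm [0.6  0.31 0.67]
```

View pics/scene14.png

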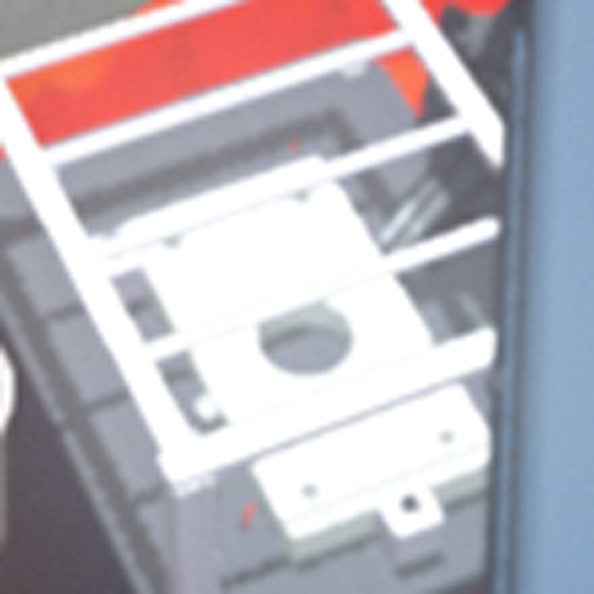

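Emit:
{"api": "drive_tool", "payload": {
  "deltas": [0.15,0,0.2,0,0.27,0,0.34,0,0.38,-0.05,0.45,0,0.48,-0.15,0.55,0,0.48,-0.25,0.55,0,0.48,-0.25,0.55,0]
}}

```text
t: 28.5
tcp_pos: [0.5763, -0.086, 0.0261]
tool_rot: [0.71, 0.592, 0.272, -0.265]
force: [-0.2, -6.2, 0.9]
finger_gap: 0.001
```

```bash
python3 log.py|tail -1; python3 to.py -70,-27,27 -150,-27,80|tail -2
```

```text
fixture mm -51.8 -29.1 26.1 Ff -6.09 -0.92 0.91
-70,-27,27 -> tool cm [-1.24 -0.26 -1.33]
-150,-27,80 -> tool cm [ -3.23  -0.75 -10.7 ]
```

Emit:
{"api": "drive_tool", "payload": {
  "deltas": [-0.6,-0.1,-0.7,0,-1.3,-0.2,-1.4,0,-2,-0.4,-4.5,0,-2.6,-0.6,-7.5,0,-3.2,-0.7,-10.7,0,-3.5,-0.7,-14.5,0,-3.5,-0.7,-18,0,-3.5,-0.7,-20,0,-3.5,-0.7,-20,0]
}}

```text
t: 29.4
tcp_pos: [0.5503, -0.2528, 0.1459]
tool_rot: [0.711, 0.593, 0.272, -0.262]
force: [-0.3, 0.6, -0.3]
finger_gap: -0.003
```

```bash
python3 log.py|tail -1; python3 look.py 15;python3 - <<'E'
from h import *
from station import manip
d=manip.snapshot("top");np.savez("t15.npz",**d);f=d["frame"][110:310,190:410][:,:,::-1];cv2.imwrite("pics/top15.png",cv2.resize(f,None,fx=3,fy=3,interpolation=cv2.INTER_CUBIC))
E
```

```text
fixture mm -220.5 -33.9 145.9 Ff 0.58 0.39 -0.31
```

View pics/scene15.png

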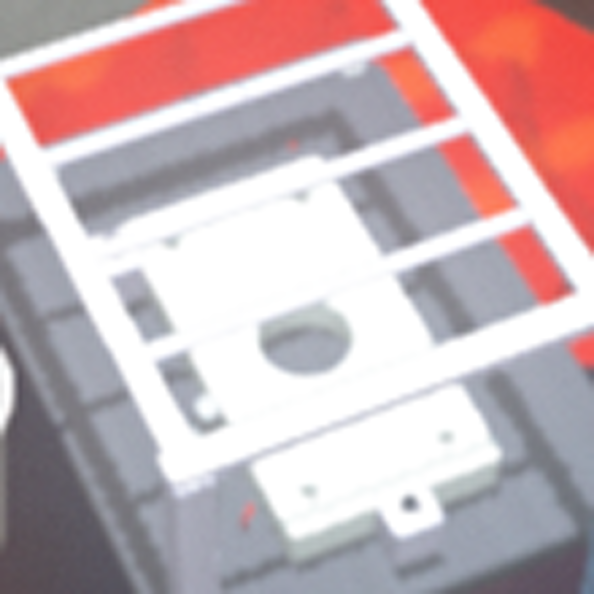

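View pics/top15.png

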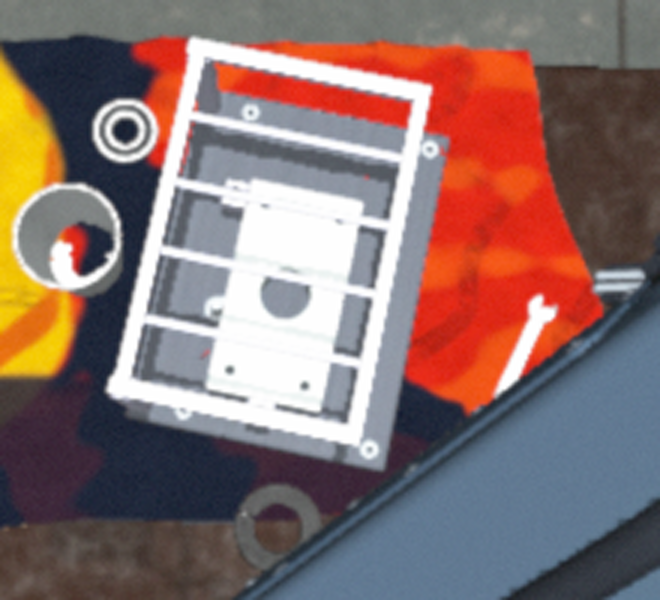

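```bash
python3 pt.py 15 293,540,35 498,456,35 306,338,35 117,228,35 320,160,35 409,504,41; cat pt.py >/dev/null; python3 - <<'E'
from h import *
d=np.load("t15.npz");u=np.array([.1818,.9833]);v=np.array([-.9833,.1818]);p=np.array([.5571,-.0298])
for n,x,y,z in(("bore",286,292,35),("fl",253,179,35),("fr",365,203,35),("nr",320,412,35),("nl",207,388,35)):
    w=ray(d,190+x/3-.33,110+y/3-.33,z/1e3)[:2]-p;print(n,(w@u*1e3).round(1),(w@v*1e3).round(1))
E
```

```text
293,540,35 44.7 87.5
498,456,35 -44.9 86.7
306,338,35 -1.0 2.0
117,228,35 46.4 -84.1
320,160,35 -47.1 -81.9
409,504,41 -1.2 95.3
bore -0.4 -3.0
fl 44.1 -87.3
fr -47.3 -86.3
nr -45.5 84.0
nl 44.3 83.7
```

```bash
python3 -c "
from station import manip
print(manip.sign_off())"
```

```text
the job is handed in; nothing more can be done
None
```

The plate appears fully home against the pivot pin, stop block and end block, and I handed the job in at about 29.5 s; no verdict was reported.

**How it was done**
- **Tilting the tool:** the moves cannot tilt the tool directly. I pushed against the edge of the arm's reach, well clear of the scene, in small steps until it leaned 45 degrees, then came in under the guard's open side.
- **Pin:** I pushed the plate onto the pin while it was still about 0.2 rad askew and felt a firm stop at 11 N.
- **Stop block:** I then swung the plate round the pin onto the stop block and pressed it against both with 10 to 11 N.
- **End block:** I slid it along by its far end at 1 to 2 N until the end block stopped it at 6.4 N. A last side push of 6 N re-seated it.

**Last checks**
- **Position:** the two cameras put the plate's middle within about 1 mm of home in x, and the side edges show it turned by no more than about 0.02 rad.
- **Disagreement:** in y the overhead view reads −3 mm and the side view +2 mm. The known pin and end block show similar offsets in these views, so I trusted the contact forces there.
- **Forces:** the tool force read at most about 12 N at the end of any move. The pin, stop and brief re-check pushes slightly passed the suggested 5 to 10 N.
- **Surroundings:** no contact with the guard was felt. The cup and bearing looked unmoved in the last picture; the arm partly hid the ring and spanner, and what could be seen of them had not moved.

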